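# Clamp up a bakelite lampholder

### The arm

A 6-joint arm with a two-finger parallel gripper is mounted at the origin on the work surface. World frame = base frame: x ahead of the robot, y to its left, z up, the work surface at z = 0. Lengths are in mm, angles in rad, forces in N, time in s.
With the tool pointing down it reaches from about 350 to 875 mm from the base axis. Payload 4.2 kg.
Tool frame: the origin (TCP) lies at the very end of the fingers, on their centre line; the grasp point (between the pads) lies arm.grip_depth behind it (arm.grip_depth is the distance from the TCP to the grasp point, in mm); x points along the fingers, y is the direction in which the jaws open and shut, and the axes are right-handed (so a half turn about x gives the same grasp; the last joint's range is limited). The gripper opens to 85 mm and grips with 20 to 120 N. Pads are 22 mm wide; open, the fingers measure 114 mm over their backs; the gripper's body (76 mm by 85 mm) begins 54 mm behind the grasp point. The pads swing forward as they close: fully open they stand 13 mm farther back than shut.
Start: joints at [1.481, 0.385, 0.008, 0, -1.194, -0.259], TCP at [213.574, 587.355, 231.312] pointing down, gripper open.
Joint ranges: [-3.14, 3.14], [-1.21, 2.06], [-1.07, 1.41], [-3.16, 2.05], [-2.99, -0.16], [-3.1, 3.1]. Speed limits (rad/s): [2.79, 2.79, 3.14, 3.14, 3.14, 3.14].

### API

Orientations are given as a unit quaternion [x, y, z, w].
In Python, from bench import arm, get_image, models gives the robot as it stands.
- The arm moves only by the tool arm_command, never from a script. Its argument "rows" is a list of rows, each an object of numbers: "dx", "dy", "dz": the shift along the tool's x, y, z in m; "wx", "wy", "wz": the turn, a rotation vector about the tool's x, y, z in degrees; "gripper": the closure, from -1 (fully open) to 1 (shut). A call has exactly 8 rows; each row is the pose to reach, as a shift and turn from the pose measured when the call began, along the tool's axes at that moment; what a row does not reach only later rows make up. A row lasts 1/10 s, in which the tool goes at most 50 mm and 8.59 degrees, less where a joint would pass 70% of its speed; a pose out of reach is approached as far as the arm can. A call with a gripper value outside its range is refused whole. The fingers move at their own pace and stop on an object; the grip force is fixed at half the most. Time passes only in rows, so rows that repeat a pose let the fingers close, or fill a call up. It gives the time, the measured TCP pose, the force and the opening at its end, in the units of the state.
- arm.read_state(): the state, without advancing time (a new reading comes with each control period).
- get_image(name): name is "side" or "top"; returns a dict with "img" (384x512x3 uint8, red, green, blue), "K" (3x3 intrinsics, pixels), "k1" (the pictures are not rectified: a ray, as slopes to the right and down, at radius r is drawn at 1 + k1 r^2 times it, then the intrinsics apply), "rvec" (rotation vector, rad) and "tvec" (3), from world to camera coordinates, as OpenCV has them. Camera axes: x right, y down, z forward; pixel columns grow to the right and rows downward; lengths in mm; the calibration is good to about 2 mm. A picture is of the moment at which its call begins. There is no depth.
- arm.job_done(): hands the job in, once; it reports no verdict.
Trained networks look in the newest picture that a camera, given by its name, has taken for a name from the list of things; names that differ only in an ending like _2 or _b are one class to them, and where a whole thing is asked for, a point or a joint stands for the part that bears it (a point fixed in the world has none). Each returns a list of dicts, best first, with "conf" (0 to 1); they miss things now and then, are a little off and sometimes report something else, mostly with a low value. They report only what shows in the picture. A call takes as long as a camera call. They do not tell look-alikes from the thing itself.
- models.cut_out(camera, query): "mask" (384x512 bool, what is visible of it) and "extent" ([left, top, right, bottom] in pixels, round what is visible of it).
The state is a dict: "clock": time; "joints": joint angles; "joint_vel": joint speeds; "joint_efforts": joint torques, N m; "position": TCP position; "ee_rot": TCP orientation; "contact_force": force on the tool from outside, world axes, zero at the start; "wrist_torque": the same for the moment, N m; "gripper_width": finger opening in mm.
Only numpy, scipy, OpenCV 4.12 (cv2) and the standard library are available. Lean on these libraries where they do the work, as an engineer would, in place of code of your own. Each camera call takes 0.05 s, during which the arm holds its last target.

### The job

Stand the black bakelite lampholder upright in the middle of the round anvil of the clamp. Then lift the knobbed handle of the hold-open bolt clear of its notch, slide the bolt fully out from under the raised clamp arm and let the handle down in the other notch. Then swing the arm down (it stays where it is left) until its rubber foot holds the lampholder firmly, with about 10 N and never over 20 N as bakelite cracks, leaving everything else on the counter where it is.

Things in the scene. Friction and masses are not known exactly. Their poses are not given: they have to be found in the camera images.
- holder_mid (a point): Loose black bakelite lampholder: solid stepped cylinder standing upright, 30 mm tall, 60 g. Lower body 42 mm wide, 18 mm tall, then tapering to a 30 mm wide neck with two short brass pins. This point is its centre, 15 mm above its underside; z is up. A metal ring and an amber tube of like size stand near; which of three spots is whose varies. Free 40 mm round it.
- anvil_top (a point): Centre of the top of the anvil, a flat steel disc 52 mm wide, 15 mm above the counter, on the base plate of the fixed clamp jig (placed and turned at random). Axes: x from the anvil to the arm's hinge, y to the bolt side, z up. In this frame, mm: base plate top at z -5, spans x -55..130, y -48..48, and under the bolt x 20..80, y 48..210.
- hinge_mid (a point): Middle of the clamp arm's hinge axis, which is parallel to the jig's y, between two posts 88 mm tall. In the anvil's frame at x 100, y 0, z 57 mm. Axes as the anvil's.
- clamp: Steel clamp arm, origin on the hinge axis; own -x runs along it to its free end at 190 mm, own z is its upper side. 12 mm thick, 28 wide. Level over the anvil when its axes match the anvil's; starts raised 1.45 to 1.6 rad about y, free end high; pushed on its upper side, the free end swings down towards the robot side. While the bolt is in, the arm stops on its rod 0.7 rad up.
- paddle (a point): On the upper face of the paddle, the flat widened free end of the clamp arm (44 mm wide, 148 to 190 mm from the hinge), 172 mm from the hinge and 6 mm above the arm's centre line. Axes as the arm's. Push here. A friction hinge holds the arm wherever it is left: drag at the paddle 7 to 8 N while it moves, less felt at rest. Over 17 N at the foot it slips back when released.
- spindle_top (a point): Top of the collar of the screw spindle in the arm, 100 mm from the hinge, 16 mm above its centre line; below is a sprung rubber foot 22 mm wide (6 N/mm). Its setting is not known: the underside hangs 19 to 35 mm below the centre line, so it meets the loaded lampholder with the arm 0.1 rad above to 0.09 below level; touch tells. 10 N at the foot adds 6 N and 3 mm at the paddle.
- rod_mid (a point): On the bolt's axis, parallel to the jig's y, mid-way between two brackets 20 mm long in x, 110 mm tall over the counter. In the anvil's frame at x 55, y 70, z 81 mm; brackets y 46 to 94. The rod is 10 mm thick. Axes as the anvil's.
- notch_out (a point): The empty notch into which the handle drops when the bolt is out, at rod height, in a notch plate: a 6 mm wall parallel to y, 20 mm in front (-x) of the rod axis, top 8 mm above that axis. In the anvil's frame at x 35, y 160, z 81 mm; the other notch at y 115, the plate y 92 to 183. Notches 12 mm wide.
- knob (a point): Centre of the black ball knob, 18 mm wide, at the end of the bolt's handle (a 7 mm bar), 45 mm from the rod axis on its -x side, at rod height (96 mm above the counter) when the handle is down. 25 mm free on both sides along the rod.
- bolt (a joint): Slide of the hold-open bolt along the jig's +y, m: 0 = fully in under the clamp arm (start), 0.045 = fully out (stop). Friction 1.5 N.
- handle (a joint): Turn of the handle about the rod axis, rad: 0 = down, level, in a notch; grows as the knob is lifted, to 1.2. It falls back by its weight. It clears the wall between the two notches above about 0.56 rad and drops into the second notch when the bolt is out by 0.043 to 0.045 m.
- holder: The same lampholder as the first entry, origin at the centre of its underside.
- race: Bystander: nickel bearing race, a ring 52 mm in outer diameter, 36 mm bore, 15 mm high; origin at its underside.
- spacer: Bystander: amber plastic spacer tube, 42 mm in diameter, 20 mm bore, 24 mm high; origin at its underside.
- gauge: Bystander: brushed steel feeler gauge block 82 x 24 x 16 mm, lying flat.
- lamp: Bystander: black inspection light, about 210 mm long, 40 mm high, lying flat, its long axis along its own x.
- wrench: Bystander: steel wrench lying flat along its own x.
- tin: Bystander: metal can 72 mm in diameter, 75 mm tall.
Not all that is in view belongs to the job. What is meant by the holder is not pink or purple, and is the larger of those in its own colour.

How it is judged (in metres and radians):
On the way, in this order (a step that is already met when the one before it is completed fails the run):
1. the lampholder stands upright on the middle of the anvil, let go (horizontal distance between holder_mid and anvil_top below 0.008 m and z of holder_mid in the frame of anvil_top between 0.01 and 0.018 m and angle between holder_mid's own z axis and vertical below 0.12 rad and contact force between the fingers and holder below 0.2 N), for 0.2 s.
2. the bolt is out and its handle is down in the far notch (value of joint bolt above 0.038 m and value of joint handle below 0.15 rad and horizontal distance between holder_mid and anvil_top below 0.008 m and z of holder_mid in the frame of anvil_top between 0.01 and 0.018 m and angle between holder_mid's own z axis and vertical below 0.12 rad), for 0.2 s.
3. the clamp foot grips the lampholder with over 5 N (contact force between clamp and holder above 5 N and horizontal distance between holder_mid and anvil_top below 0.008 m and z of holder_mid in the frame of anvil_top between 0.01 and 0.018 m and angle between holder_mid's own z axis and vertical below 0.12 rad), for 0.2 s.
At the end, for the whole second after the job is handed in: The lampholder stands upright (within 0.12 rad) on the anvil within 8 mm of its centre, the bolt is at least 38 mm out with its handle down (below 0.15 rad), and the clamp foot presses the lampholder with 5 to 20 N with the arm and lampholder at rest and the robot away (all of step 3 and value of joint bolt above 0.038 m and value of joint handle below 0.15 rad and contact force between clamp and holder below 20 N and linear speed of holder below 0.02 m/s and angular speed of clamp below 0.03 rad/s); the robot touches nothing.
It fails at once if the foot pressed the brittle lampholder with more than 20 N (contact force between clamp and holder above 20 N).
It fails at once if another thing on the counter was moved by more than 25 mm (distance of any of race, spacer, gauge, lamp, wrench, tin from where it was at the start of the episode above 0.025 m).
It also fails if it takes over 67 s, if anything falls off the work surface, if the arm or the gripper's body presses on something with over 40 N, if the wrist force passes 120 N, or if a joint passes its speed limit or range.

## Working session

There is one attempt and no reset: what is moved stays moved. The work goes in short steps, Python scripts to look and compute and a tool call to move; the robot and the scene stay as the last step left them, time stands still between calls to the robot, and variables do not carry over. Pictures are saved under pics/ and viewed, and the job is handed in when it is done.

Besides the shell and the picture viewer there is one more tool, called after "Request:" by a JSON object that holds its "op" and its "data". arm_command: Moves the arm, as the interface text tells. Its arguments: {"type":"object","properties":{"rows":{"type":"array"}},"required":["rows"]}

```bash
ls; mkdir -p pics
cat > h.py <<'E'
import numpy as np, cv2
from bench import arm, get_image, models
from scipy.spatial.transform import Rotation as R
def save(n,im): cv2.imwrite('pics/'+n,im[:,:,::-1])
def cam(c):
    Rm=cv2.Rodrigues(np.array(c['rvec'],float))[0]; t=np.array(c['tvec'],float).ravel()
    return Rm,t,np.array(c['K'],float),c['k1']
def proj(c,P):
    P=np.atleast_2d(np.array(P,float))
    d=np.array([c['k1'],0,0,0,0],float)
    return cv2.projectPoints(P,np.array(c['rvec'],float),np.array(c['tvec'],float),np.array(c['K'],float),d)[0][:,0]
def ray(c,uv):
    Rm,t,K,k=cam(c)
    u=cv2.undistortPoints(np.array(uv,float).reshape(-1,1,2),K,np.array([k,0,0,0,0],float))[:,0]
    d=np.c_[u,np.ones(len(u))]@Rm
    return -Rm.T@t,d/np.linalg.norm(d,axis=1)[:,None]
def onz(c,uv,z):
    o,d=ray(c,uv); s=(z-o[2])/d[:,2]; return o+d*s[:,None]
E
python3 - <<'E'
from h import *
for n in('side','top'):
    c=get_image(n); save(n+'0.png',cv2.resize(c['img'],None,fx=1.5,fy=1.5,interpolation=cv2.INTER_CUBIC))
    Rm,t,K,k=cam(c); print(n,-Rm.T@t,Rm[2],K[0,0],k)
s=arm.read_state();print(s, arm.grip_depth)
E
```

```text
pics
side [ 458.36528065 -697.91608178  888.66622315] [ 0.0589671   0.66383995 -0.74554638] 366.2634853855855 -0.05570114663125557
top [ 451.9457162    -8.13698812 1050.21409117] [ 0.09339502  0.02320268 -0.99535873] 353.26163929464343 -0.03810069236208578
{'clock': 0.1, 'joints': array([ 1.48060942e+00,  3.85453182e-01,  6.73973355e-03, -4.32473261e-04,
       -1.19402597e+00, -2.58597375e-01]), 'joint_vel': array([ 0.00021112, -0.00103266,  0.00411107,  0.00244897,  0.00049245,
       -0.0016747 ]), 'joint_efforts': array([-4.78229922e-04, -3.93321133e+01,  1.88928241e+01,  4.19790655e+00,
       -2.58612818e-03,  4.22195868e-06]), 'position': array([213.40321705, 586.86326727, 230.33844174]), 'ee_rot': array([-0.69628755,  0.12344175,  0.69645523,  0.12204873]), 'contact_force': array([0.51894093, 0.46415083, 0.55041374]), 'wrist_torque': array([0.01805126, 0.01368098, 0.04675175]), 'gripper_width': 85.45159484724854} 18.700000000000003
```

View pics/side0.png

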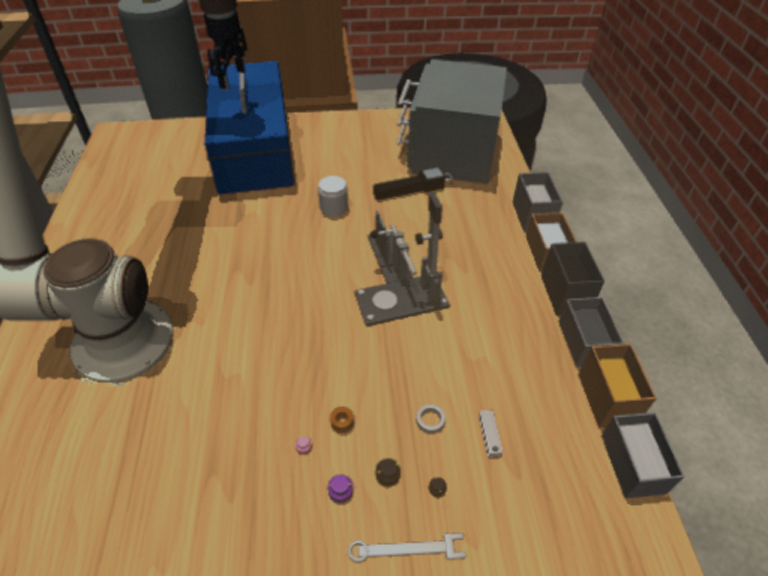

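View pics/top0.png

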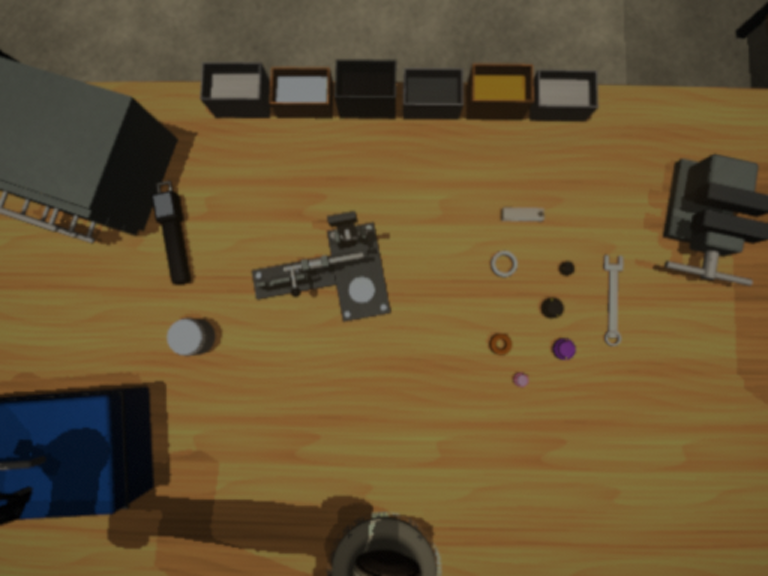

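Run:
```python
from h import *
for n in('side','top'):
    for q in ['holder','holder_mid','anvil_top','clamp','knob','notch_out','rod_mid','spindle_top','paddle','hinge_mid','race','spacer','gauge','lamp','wrench','tin']:
        try:
            for r in models.cut_out(n,q)[:3]:
                print(n,q,round(r['conf'],2),np.round(r['extent'],0),r['mask'].sum(), np.argwhere(r['mask']).mean(0)[::-1].round(1))
        except Exception as e: print(n,q,e)
```

```text
side holder 0.71 [252. 306. 270. 324.] 252 [257.8 314.4]
side holder 0.65 [217. 317. 238. 336.] 256 [227.5 325.9]
side holder 0.53 [286. 320. 298. 331.] 137 [291.4 324.6]
side holder_mid 0.72 [250. 306. 271. 320.] 239 [257.8 314.2]
side holder_mid 0.6 [196. 290. 208. 303.] 99 [202.3 296.3]
side holder_mid 0.54 [219. 319. 237. 334.] 277 [226.9 325.5]
side anvil_top 0.84 [235. 130. 303. 220.] 2876 [268.5 181.6]
side clamp 0.94 [278. 127. 294. 186.] 419 [288.  153.8]
side knob 0.51 [250. 153. 252. 154.] 24 [249.4 155.6]
side notch_out 0.6 [236. 133. 301. 214.] 2851 [268.8 182.1]
side rod_mid 0.85 [241. 129. 297. 216.] 2717 [269.1 181.8]
side paddle 0.82 [275. 127. 297. 183.] 416 [287.5 152.9]
side hinge_mid 0.73 [234. 127. 300. 214.] 2701 [268.5 182.1]
side race 0.6 [277. 270. 299. 289.] 218 [286.7 278.9]
side spacer 0.68 [220. 272. 237. 287.] 221 [227.9 279.4]
side gauge 0.75 [322. 275. 336. 302.] 272 [327.  289.2]
side lamp 0.91 [251. 111. 303. 130.] 575 [274.8 122. ]
side wrench 0.82 [237. 356. 309. 376.] 586 [271.1 365.3]
side tin 0.9 [212. 122. 235. 144.] 480 [221.5 129.9]
top hold
[... 599 characters left out ...]
 257. 215.] 3284 [223.3 180. ]
top spindle_top 0.77 [219. 143. 236. 167.] 301 [229.8 150.3]
top paddle 0.66 [219. 139. 239. 164.] 296 [230.  150.9]
top hinge_mid 0.91 [167. 139. 260. 215.] 3335 [223.  180.1]
top race 0.64 [166. 138. 262. 212.] 3305 [223.5 179.8]
top race 0.45 [327. 166. 346. 186.] 130 [335.8 175.1]
top spacer 0.43 [324. 222. 340. 236.] 171 [333.6 228.7]
top gauge 0.68 [335. 137. 362. 144.] 239 [348.2 143. ]
top gauge 0.58 [360. 195. 376. 213.] 162 [367.7 204.5]
top gauge 0.49 [329. 166. 348. 186.] 154 [335.9 174.7]
top lamp 0.73 [102. 120. 126. 191.] 972 [114.8 155. ]
top wrench 0.63 [401. 173. 416. 230.] 405 [408.6 198.9]
top tin 0.72 [112. 211. 145. 238.] 696 [126.9 224.2]
```

Run:
```python
from h import *
c=get_image('side'); save('s_jig.png',cv2.resize(c['img'][100:230,220:320],None,fx=6,fy=4.6,interpolation=cv2.INTER_CUBIC)[:600])
save('s_hold.png',cv2.resize(c['img'][260:345,190:310],None,fx=6,fy=6,interpolation=cv2.INTER_CUBIC))
c=get_image('top'); save('t_jig.png',cv2.resize(c['img'][130:225,155:275],None,fx=6,fy=6,interpolation=cv2.INTER_CUBIC))
```

```text
(no output)
```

View pics/s_jig.png

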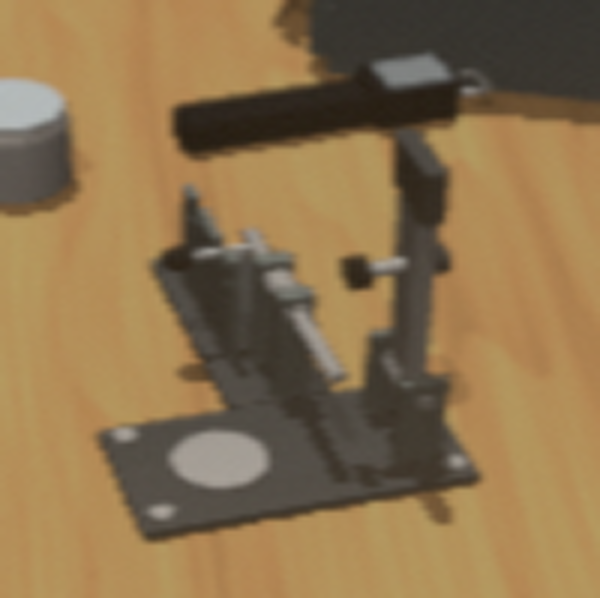

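View pics/s_hold.png

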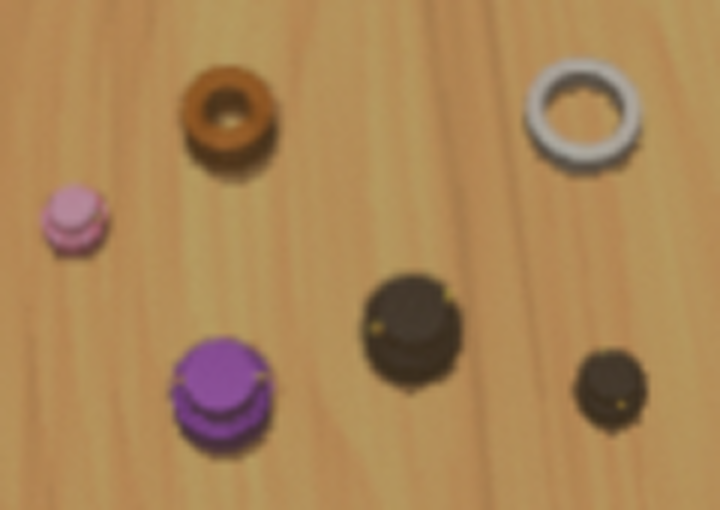

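View pics/t_jig.png

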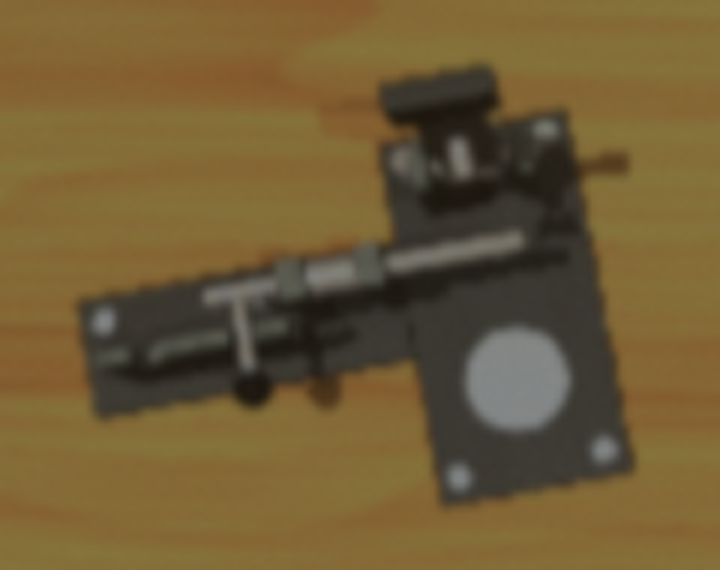

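```bash
cat > fit.py <<'E'
from h import *
from scipy.optimize import least_squares
cs=get_image('side'); ct=get_image('top')
T=[((-55,-48,-5),(633,470)),((-55,48,-5),(445,503)),((130,-48,-5),(565,112)),((20,210,-5),(98,415)),((80,210,-5),(80,300)),((0,0,0),(517,380)),((55-45,115,81),(252,388))]
S=[((-55,48,-5),(98,432)),((-55,-48,-5),(150,538)),((130,-48,-5),(480,478)),((0,0,0),(220,459))]
def c2p(p,fx,fy,ox,oy): return np.array([[(x+.5)/fx-.5+ox,(y+.5)/fy-.5+oy] for x,y in p])
Tu=c2p([b for a,b in T],6,6,155,130); Su=c2p([b for a,b in S],6,4.6,220,100)
TP=np.array([a for a,b in T],float);SP=np.array([a for a,b in S],float)
def W(p,P):
    P=np.atleast_2d(np.array(P,float))
    return P@R.from_euler('z',p[2]).as_matrix().T+np.array([p[0],p[1],15])
def res(p,wt=1,ws=1):
    return np.r_[wt*(proj(ct,W(p,TP))-Tu).ravel(),ws*(proj(cs,W(p,SP))-Su).ravel()]
p0=[500,50,0.1]
if __name__=='__main__':
    for wt,ws in((1,1),(1,0),(0,1)):
        r=least_squares(res,p0,args=(wt,ws)); print(r.x.round(3)); 
        print(res(r.x).reshape(-1,2).round(2).tolist())
    # holder: big black
    for n,c in(('side',cs),('top',ct)):
        for m in models.cut_out(n,'holder'):
            e=m['mask']; cy,cx=np.argwhere(e).mean(0)
            if abs(cx-(257.8 if n=='side' else 367.7))<3:
                print(n,m['conf'],onz(c,[[cx,cy]],13).round(1), onz(c,[[cx,cy]],0).round(1),m['extent'])
    # pins
    px=c2p([(377,327),(450,293)],6,6,190,260); print(onz(cs,px,27).round(1))
    print(onz(ct,[[126.9,224.2]],60))
E
python3 fit.py
```

```text
[5.38001e+02 5.14540e+01 2.03000e-01]
[[0.71, -0.07], [-0.01, 0.45], [0.56, -1.18], [-0.16, 0.28], [-0.38, -0.25], [0.54, -0.5], [0.89, -0.11], [-0.59, -0.6], [-1.25, -1.08], [0.4, -1.01], [-0.2, -0.26]]
[5.37149e+02 5.23850e+01 1.99000e-01]
[[0.33, 0.28], [-0.41, 0.68], [0.41, -0.87], [-0.5, 0.29], [-0.64, -0.25], [0.22, -0.22], [0.52, 0.03], [-0.84, -0.86], [-1.63, -1.34], [0.08, -1.1], [-0.5, -0.46]]
[5.38998e+02 4.83990e+01 2.07000e-01]
[[1.81, -0.47], [1.12, 0.18], [1.4, -1.52], [0.89, 0.24], [0.59, -0.27], [1.59, -0.82], [2.03, -0.29], [-0.27, 0.15], [-0.78, -0.28], [0.87, -0.43], [0.2, 0.46]]
top 0.59 [[ 508.  -320.1   13. ]] [[ 508.7 -324.     0. ]] [363.8, 199.2, 377.3, 213.1]
[[ 494.2 -327.9   27. ]
 [ 525.4 -315.8   27. ]]
[[438.75026532 370.71087391  60.        ]]
```

```bash
cat > fit2.py <<'E'
from h import *
from scipy.optimize import minimize
cs=get_image('side'); ct=get_image('top')
a=np.linspace(0,2*np.pi,60)
def ring(r,z): return np.c_[r*np.cos(a),r*np.sin(a),0*a+z]
HOLD=np.r_[ring(21,0),ring(21,18),ring(15,30)]; DISC=ring(26,15)
def hullmask(c,P,s=4,roi=None):
    u=proj(c,P); h=cv2.convexHull(((u+.5)*s-.5).astype(np.float32).reshape(-1,1,2))
    m=np.zeros((384*s,512*s),np.uint8); cv2.fillConvexPoly(m,np.round(h*16).astype(np.int32),255,shift=4)
    return cv2.resize(m,(512,384),interpolation=cv2.INTER_AREA)/255.
def fit(cams,M,seeds,x0):
    tg=[]
    for c,(x,y),mode in zip(cams,seeds,('d','d') if M is HOLD else ('b','b')):
        g=cv2.cvtColor(c['img'],cv2.COLOR_RGB2GRAY).astype(float); 
        b=g[y-1:y+2,x-1:x+2].mean()
        w=g[y-14:y+15,x-14:x+15]
        bg=np.median(np.r_[w[0],w[-1],w[:,0],w[:,-1]])
        f=np.clip((g-bg)/(b-bg),0,1); mm=np.zeros_like(f); mm[y-14:y+15,x-14:x+15]=1
        lab=cv2.connectedComponents(((f>0.3)*mm).astype(np.uint8))[1]; f=f*cv2.dilate((lab==lab[y,x]).astype(np.uint8),np.ones((3,3)))
        tg.append((f,b,bg))
    out=[]
    for idx in ([0,1],[0],[1]):
        def cost(p): return sum(((hullmask(cams[i],M+np.array([p[0],p[1],0]))-tg[i][0])**2).sum() for i in idx)
        r=minimize(cost,x0,method='Nelder-Mead',options=dict(initial_simplex=np.array(x0)+[[0,0],[6,0],[0,6]],xatol=.1,fatol=.01))
        out.append((idx,r.x.round(1),round(r.fun,1)))
    return out,[(t[0].sum().round(0),t[1],t[2]) for t in tg]
if __name__=='__main__':
    print(fit((cs,ct),HOLD,((258,315),(368,205)),[508.,-322.]))
    print(fit((cs,ct),DISC,((256,200),(241,193)),[538.,51.]))
E
python3 fit2.py
```

```text
([([0, 1], array([ 509.2, -321.9]), np.float64(19.2)), ([0], array([ 509.5, -322.9]), np.float64(5.2)), ([1], array([ 508.5, -320.1]), np.float64(6.9))], [(np.float64(265.0), np.float64(59.22222222222222), np.float64(147.0)), (np.float64(179.0), np.float64(30.22222222222222), np.float64(107.0))])
([([0, 1], array([537.6,  52.5]), np.float64(12.8)), ([0], array([537.8,  51.3]), np.float64(3.1)), ([1], array([536.9,  53.5]), np.float64(6.1))], [(np.float64(155.0), np.float64(159.0), np.float64(80.0)), (np.float64(235.0), np.float64(133.11111111111111), np.float64(57.0))])
```

```bash
cat >> h.py <<'E'
def ori(A,t,sgn=1):
    x=np.array([np.sin(t)*np.cos(A),np.sin(t)*np.sin(A),-np.cos(t)])
    y=sgn*np.array([-np.sin(A),np.cos(A),0]); z=np.cross(x,y)
    return R.from_matrix(np.c_[x,y,z])
def plan(pos,Rt,s=None,p=True):
    s=s or arm.read_state(); R0=R.from_quat(s['ee_rot'])
    d=R0.inv().apply(np.array(pos)-s['position']); w=(R0.inv()*Rt).as_rotvec(degrees=True)
    if p: print('d mm',d.round(1),'w deg',w.round(2),'|d|',np.linalg.norm(d).round(0),'|w|',np.linalg.norm(w).round(1))
    return d,w
def jig(P,p=(537.4,52.4,0.2)):
    P=np.atleast_2d(np.array(P,float)); return P@R.from_euler('z',p[2]).as_matrix().T+np.array([p[0],p[1],15])
def st():
    s=arm.read_state(); r=R.from_quat(s['ee_rot'])
    print('t',round(s['clock'],2),'p',s['position'].round(1),'F',s['contact_force'].round(1),'w',round(s['gripper_width'],1)); print('x',r.as_matrix()[:,0].round(3),'y',r.as_matrix()[:,1].round(3),'j',s['joints'].round(2))
E
python3 - <<'E'
from h import *
st(); c=get_image('side')
s=arm.read_state(); r=R.from_quat(s['ee_rot']).as_matrix()
for off in (-30,-13,0,): print(off,[proj(c,s['position']+r[:,0]*off+r[:,1]*k*50)[0].round(1) for k in(-1,0,1)])
im=c['img'].copy(); save('tip.png',cv2.resize(im[0:100,110:210],None,fx=6,fy=6,interpolation=cv2.INTER_CUBIC))
for sg in(1,-1):
    plan([420,60,240],ori(0,0,sg)); plan([505,-318,100],ori(-.56,.25,sg))
E
```

```text
t 2.1 p [213.6 587.4 231.3] F [0.5 1.1 0.2] w 85.5
x [-0. -0. -1.] y [-0.342 -0.94   0.   ] j [ 1.48  0.38  0.01 -0.   -1.19 -0.26]
-30 [array([159.8,  41.9]), array([153.9,  48. ]), array([147.7,  54.5])]
-13 [array([160.6,  46.2]), array([154.8,  52.4]), array([148.7,  59. ])]
0 [array([161.2,  49.5]), array([155.4,  55.8]), array([149.4,  62.4])]
d mm [  -8.7  425.1 -374.2] w deg [ 1.6001e+02  1.0000e-02 -0.0000e+00] |d| 566.0 |w| 160.0
d mm [ 131.3  751.2 -583.3] w deg [-166.67   -2.22   20.95] |d| 960.0 |w| 168.0
d mm [  -8.7  425.1 -374.2] w deg [-19.99   0.     0.  ] |d| 566.0 |w| 20.0
d mm [ 131.3  751.2 -583.3] w deg [12.04 14.27  1.52] |d| 960.0 |w| 18.7
```

View pics/tip.png

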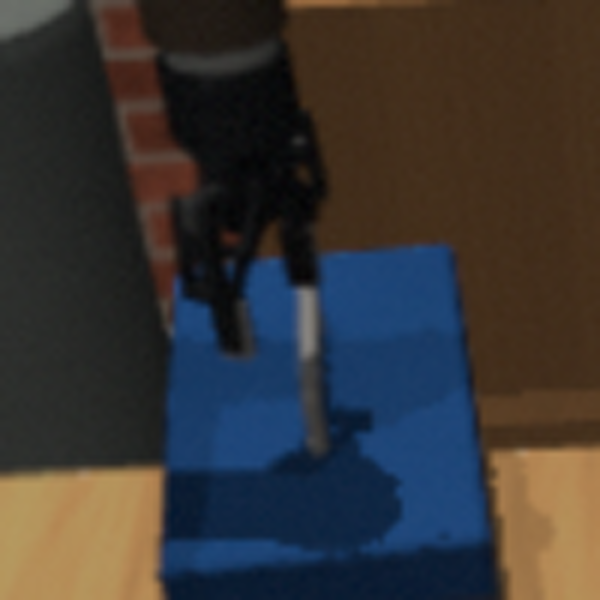

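Request:
{"op": "arm_command", "data": {"rows": [{"dx": -0.009,"dy": 0.425,"dz": -0.374,"wx": -10},{"dx": -0.009,"dy": 0.425,"dz": -0.374,"wx": -20},{"dx": -0.009,"dy": 0.425,"dz": -0.374,"wx": -20},{"dx": -0.009,"dy": 0.425,"dz": -0.374,"wx": -20},{"dx": -0.009,"dy": 0.425,"dz": -0.374,"wx": -20},{"dx": -0.009,"dy": 0.425,"dz": -0.374,"wx": -20},{"dx": -0.009,"dy": 0.425,"dz": -0.374,"wx": -20},{"dx": -0.009,"dy": 0.425,"dz": -0.374,"wx": -20}]}}

```text
validation failed for argument at $.ro...
```

Run:
```python
from h import *
st(); A=-.56;u=np.array([np.cos(A),np.sin(A),0])
plan(np.array([509,-321.5,90])+u*(-80*np.tan(.2)),ori(A,.2,-1))
```

```text
t 2.15 p [213.6 587.4 231.3] F [-0.1  0.4 -0.5] w 85.2
x [-0.  0. -1.] y [-0.342 -0.94  -0.   ] j [ 1.48  0.38  0.01 -0.   -1.19 -0.26]
d mm [ 141.3  749.8 -572.4] w deg [12.06 11.42  1.21] |d| 954.0 |w| 16.7
```

Request:
{"op": "arm_command", "data": {"rows": [{"dx": -0.009,"dy": 0.425,"dz": -0.374,"wx": -10,"wy": 0,"wz": 0,"gripper": -1},{"dx": -0.009,"dy": 0.425,"dz": -0.374,"wx": -20,"wy": 0,"wz": 0,"gripper": -1},{"dx": -0.009,"dy": 0.425,"dz": -0.374,"wx": -20,"wy": 0,"wz": 0,"gripper": -1},{"dx": -0.009,"dy": 0.425,"dz": -0.374,"wx": -20,"wy": 0,"wz": 0,"gripper": -1},{"dx": -0.009,"dy": 0.425,"dz": -0.374,"wx": -20,"wy": 0,"wz": 0,"gripper": -1},{"dx": -0.009,"dy": 0.425,"dz": -0.374,"wx": -20,"wy": 0,"wz": 0,"gripper": -1},{"dx": -0.009,"dy": 0.425,"dz": -0.374,"wx": -20,"wy": 0,"wz": 0,"gripper": -1},{"dx": -0.009,"dy": 0.425,"dz": -0.374,"wx": -20,"wy": 0,"wz": 0,"gripper": -1}]}}

```text
clock: 2.95
position: [359.5, 213.0, 238.2]
ee_rot: [0.707, 0.001, -0.707, 0.0]
contact_force: [1.1, -0.1, 0.1]
gripper_width: 85.4
```

Run:
```python
from h import *
st(); A=-.56;u=np.array([np.cos(A),np.sin(A),0])
plan(np.array([509,-321.5,90])+u*(-80*np.tan(.2)),ori(A,.2,-1))
```

```text
t 2.95 p [359.5 213.  238.2] F [ 1.1 -0.1  0.1] w 85.4
x [ 0.001  0.001 -1.   ] y [ 0.001 -1.    -0.001] j [ 0.93  0.02 -0.45  0.   -1.1   0.64]
d mm [ 147.8  526.2 -134.9] w deg [32.04 11.12  3.29] |d| 563.0 |w| 34.1
```

Request:
{"op": "arm_command", "data": {"rows": [{"dx": 0.05,"dy": 0.526,"dz": -0.135,"wx": 8,"wy": 3,"wz": 1,"gripper": -1},{"dx": 0.08,"dy": 0.526,"dz": -0.135,"wx": 16,"wy": 6,"wz": 2,"gripper": -1},{"dx": 0.148,"dy": 0.526,"dz": -0.135,"wx": 24,"wy": 8,"wz": 3,"gripper": -1},{"dx": 0.148,"dy": 0.526,"dz": -0.135,"wx": 32,"wy": 11,"wz": 3.3,"gripper": -1},{"dx": 0.148,"dy": 0.526,"dz": -0.135,"wx": 32,"wy": 11,"wz": 3.3,"gripper": -1},{"dx": 0.148,"dy": 0.526,"dz": -0.135,"wx": 32,"wy": 11,"wz": 3.3,"gripper": -1},{"dx": 0.148,"dy": 0.526,"dz": -0.135,"wx": 32,"wy": 11,"wz": 3.3,"gripper": -1},{"dx": 0.148,"dy": 0.526,"dz": -0.135,"wx": 32,"wy": 11,"wz": 3.3,"gripper": -1}]}}

```text
clock: 3.75
position: [456.1, -161.2, 138.2]
ee_rot: [0.744, -0.214, -0.609, -0.175]
contact_force: [1.0, 0.7, 1.0]
gripper_width: 85.3
```

Run:
```python
from h import *
st(); A=-.56;u=np.array([np.cos(A),np.sin(A),0])
H=np.array([509,-321.5,0]);plan(H+[0,0,90]+u*(-80*np.tan(.2)),ori(A,.2,-1))
plan(H+[0,0,2]+u*(8*np.tan(.2)),ori(A,.2,-1))
```

```text
t 3.75 p [ 456.1 -161.2  138.2] F [1.  0.7 1. ] w 85.3
x [ 0.168 -0.105 -0.98 ] y [-0.53  -0.848  0.   ] j [ 0.07  0.16 -0.67  0.21 -0.59  0.78]
d mm [  69.8  107.9 -101.8] w deg [ 0.06  0.02 -0.  ] |d| 164.0 |w| 0.1
d mm [ 159.6  107.9 -101.8] w deg [ 0.06  0.02 -0.  ] |d| 218.0 |w| 0.1
```

Request:
{"op": "arm_command", "data": {"rows": [{"dx": 0.02,"dy": 0.034,"dz": -0.032,"wx": 0,"wy": 0,"wz": 0,"gripper": -1},{"dx": 0.045,"dy": 0.07,"dz": -0.066,"wx": 0,"wy": 0,"wz": 0,"gripper": -1},{"dx": 0.07,"dy": 0.108,"dz": -0.102,"wx": 0,"wy": 0,"wz": 0,"gripper": -1},{"dx": 0.07,"dy": 0.108,"dz": -0.102,"wx": 0,"wy": 0,"wz": 0,"gripper": -1},{"dx": 0.07,"dy": 0.108,"dz": -0.102,"wx": 0,"wy": 0,"wz": 0,"gripper": -1},{"dx": 0.1,"dy": 0.108,"dz": -0.102,"wx": 0,"wy": 0,"wz": 0,"gripper": -1},{"dx": 0.12,"dy": 0.108,"dz": -0.102,"wx": 0,"wy": 0,"wz": 0,"gripper": -1},{"dx": 0.14,"dy": 0.108,"dz": -0.102,"wx": 0,"wy": 0,"wz": 0,"gripper": -1}]}}

```text
clock: 4.55
position: [507.3, -319.7, 21.2]
ee_rot: [0.744, -0.213, -0.608, -0.174]
contact_force: [0.6, -0.8, -0.2]
gripper_width: 85.1
```

Run:
```python
from h import *
st(); A=-.56;u=np.array([np.cos(A),np.sin(A),0])
H=np.array([509,-321.5,0])
plan(H+[0,0,2]+u*(8*np.tan(.2)),ori(A,.2,-1))
for n,(x,y) in(('side',(258,300)),('top',(368,205))):
    c=get_image(n); save('g_'+n+'.png',cv2.resize(c['img'][y-50:y+50,x-60:x+60],None,fx=5,fy=5,interpolation=cv2.INTER_CUBIC))
```

```text
t 4.55 p [ 507.3 -319.7   21.2] F [ 0.6 -0.8 -0.2] w 85.1
x [ 0.169 -0.105 -0.98 ] y [-0.529 -0.848  0.   ] j [-0.27  0.5  -0.51  0.16 -0.37  1.14]
d mm [19.6  0.7 -0.1] w deg [ 0.12 -0.02  0.02] |d| 20.0 |w| 0.1
```

View pics/g_side.png

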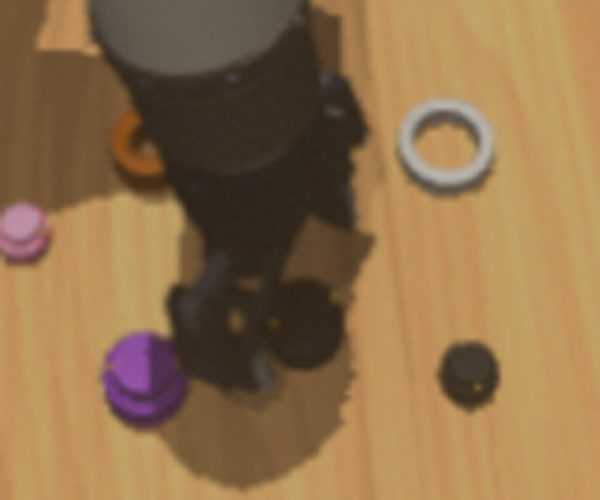

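View pics/g_top.png

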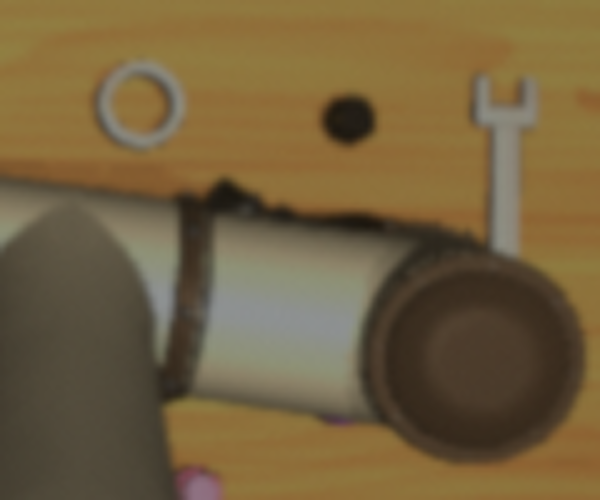

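Request:
{"op": "arm_command", "data": {"rows": [{"dx": 0.012,"dy": 0,"dz": 0,"wx": 0,"wy": 0,"wz": 0,"gripper": -1},{"dx": 0.0195,"dy": 0.0005,"dz": 0,"wx": 0,"wy": 0,"wz": 0,"gripper": -1},{"dx": 0.0195,"dy": 0.0005,"dz": 0,"wx": 0,"wy": 0,"wz": 0,"gripper": -0.3},{"dx": 0.0195,"dy": 0.0005,"dz": 0,"wx": 0,"wy": 0,"wz": 0,"gripper": 1},{"dx": 0.0195,"dy": 0.0005,"dz": 0,"wx": 0,"wy": 0,"wz": 0,"gripper": 1},{"dx": 0.0195,"dy": 0.0005,"dz": 0,"wx": 0,"wy": 0,"wz": 0,"gripper": 1},{"dx": 0.0195,"dy": 0.0005,"dz": 0,"wx": 0,"wy": 0,"wz": 0,"gripper": 1},{"dx": 0.0195,"dy": 0.0005,"dz": 0,"wx": 0,"wy": 0,"wz": 0,"gripper": 1}]}}

```text
clock: 5.45
position: [509.0, -321.8, 1.2]
ee_rot: [0.743, -0.213, -0.61, -0.174]
contact_force: [-2.3, 2.1, 5.9]
gripper_width: 39.7
```

Run:
```python
from h import *
st()
```

```text
t 5.45 p [ 509.  -321.8    1.2] F [-2.3  2.1  5.9] w 39.7
x [ 0.165 -0.104 -0.981] y [-0.53  -0.848  0.001] j [-0.27  0.54 -0.52  0.17 -0.33  1.12]
```

Request:
{"op": "arm_command", "data": {"rows": [{"dx": -0.02,"dy": 0,"dz": 0,"wx": 0,"wy": 0,"wz": 0,"gripper": 1},{"dx": -0.05,"dy": 0,"dz": 0,"wx": 0,"wy": 0,"wz": 0,"gripper": 1},{"dx": -0.1,"dy": 0,"dz": 0,"wx": 0,"wy": 0,"wz": 0,"gripper": 1},{"dx": -0.15,"dy": 0,"dz": 0,"wx": 0,"wy": 0,"wz": 0,"gripper": 1},{"dx": -0.15,"dy": -0.03,"dz": 0,"wx": 0,"wy": 0,"wz": 0,"gripper": 1},{"dx": -0.15,"dy": -0.08,"dz": 0,"wx": 0,"wy": 0,"wz": 0,"gripper": 1},{"dx": -0.15,"dy": -0.13,"dz": 0,"wx": 0,"wy": 0,"wz": 0,"gripper": 1},{"dx": -0.15,"dy": -0.15,"dz": 0,"wx": 0,"wy": 0,"wz": 0,"gripper": 1}]}}

```text
clock: 6.25
position: [565.5, -176.1, 148.5]
ee_rot: [0.744, -0.212, -0.61, -0.173]
contact_force: [-0.0, -0.0, -0.5]
gripper_width: 39.6
```

Run:
```python
from h import *
st(); s=arm.read_state()
c=get_image('side'); u=proj(c,s['position'])[0]; print(u); x,y=u.astype(int)
save('l_side.png',cv2.resize(c['img'][max(0,y-50):y+50,x-60:x+60],None,fx=6,fy=6,interpolation=cv2.INTER_CUBIC))
B=jig([0,0,0])[0]; B[2]=0
print('anvil hover'); plan(B+[0,0,90]+np.array([np.cos(.2),np.sin(.2),0])*(-80*.2),ori(.2,.2,-1))
```

```text
t 6.25 p [ 565.5 -176.1  148.5] F [-0.  -0.  -0.5] w 39.6
x [ 0.167 -0.104 -0.98 ] y [-0.527 -0.85   0.   ] j [ 0.02  0.32 -0.4   0.17 -0.69  0.87]
[276.19103453 232.68224912]
anvil hover
d mm [  26.4 -167.4  164.4] w deg [-42.3    0.08  -8.55] |d| 236.0 |w| 43.2
```

View pics/l_side.png

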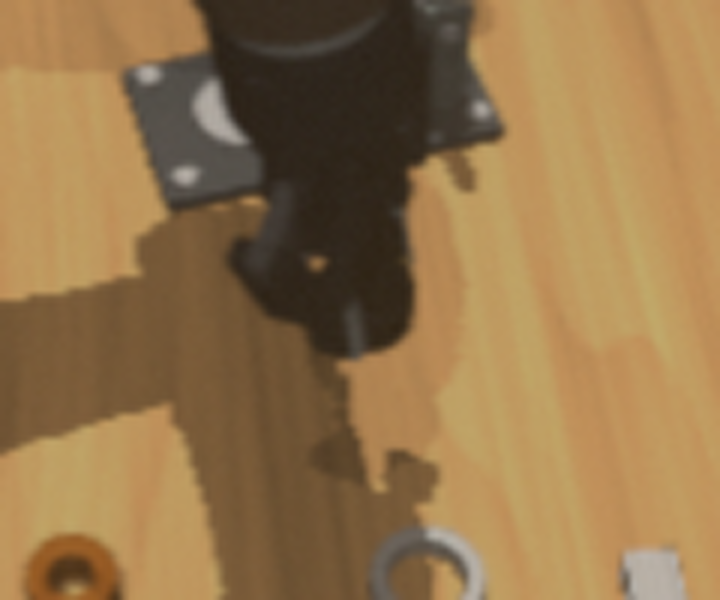

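Run:
```python
from h import *
from fit2 import HOLD
s=arm.read_state(); c=get_image('side')
P=HOLD+s['position']+[0,0.3,-1.2]
u=proj(c,P); h=cv2.convexHull(u.astype(np.float32))[:,0]
x,y=276,232
im=np.clip(255*(c['img'][y-35:y+35,x-40:x+40]/255.)**.5,0,255).astype(np.uint8)
im=cv2.resize(im,None,fx=8,fy=8,interpolation=cv2.INTER_CUBIC)
h2=((h-[x-40,y-35]+.5)*8-.5).astype(np.int32)
im2=im.copy(); cv2.polylines(im2,[h2.reshape(-1,1,2)],True,(0,255,0),1); save('l2.png',np.ascontiguousarray(im2))
```

```text
(no output)
```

View pics/l2.png

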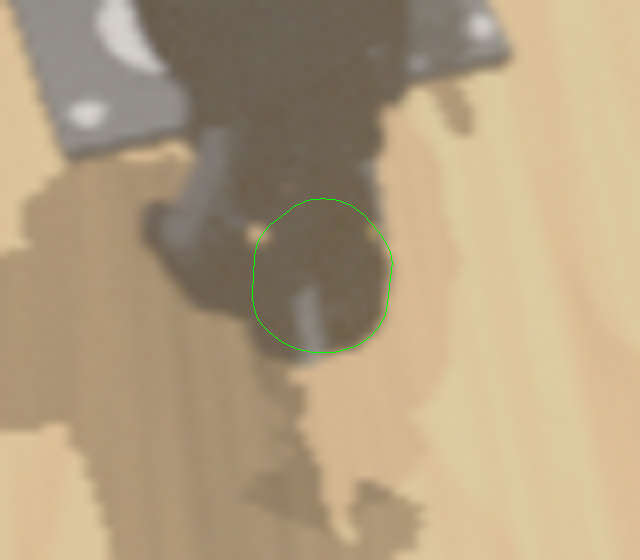

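Run:
```python
from h import *
B=jig([0,0,0])[0]; u=np.array([np.cos(.2),np.sin(.2),0])
plan(B+[0,0,85]-u*50,ori(.2,.2,-1))
```

```text
d mm [  11.5 -148.   186.2] w deg [-42.54   0.28  -8.61] |d| 238.0 |w| 43.4
```

Request:
{"op": "arm_command", "data": {"rows": [{"dx": 0,"dy": -0.02,"dz": 0.04,"wx": -7,"wy": 0,"wz": -1.4,"gripper": 1},{"dx": 0.002,"dy": -0.04,"dz": 0.08,"wx": -15,"wy": 0,"wz": -3,"gripper": 1},{"dx": 0.005,"dy": -0.06,"dz": 0.12,"wx": -23,"wy": 0,"wz": -4.5,"gripper": 1},{"dx": 0.008,"dy": -0.09,"dz": 0.15,"wx": -31,"wy": 0.2,"wz": -6,"gripper": 1},{"dx": 0.0115,"dy": -0.12,"dz": 0.186,"wx": -39,"wy": 0.3,"wz": -7.5,"gripper": 1},{"dx": 0.0115,"dy": -0.148,"dz": 0.186,"wx": -42.5,"wy": 0.3,"wz": -8.6,"gripper": 1},{"dx": 0.0115,"dy": -0.148,"dz": 0.186,"wx": -42.5,"wy": 0.3,"wz": -8.6,"gripper": 1},{"dx": 0.0115,"dy": -0.148,"dz": 0.186,"wx": -42.5,"wy": 0.3,"wz": -8.6,"gripper": 1}]}}

```text
clock: 7.25
position: [488.4, 41.6, 100.0]
ee_rot: [0.77, 0.076, -0.63, 0.063]
contact_force: [0.5, -0.2, 0.1]
gripper_width: 39.7
```

Run:
```python
from h import *
st()
B=jig([0,0,0])[0]; u=np.array([np.cos(.2),np.sin(.2),0])
for z in (40,1.5): plan(B+[0,0,z],ori(.2,.2,-1))
c=get_image('side'); save('a1.png',cv2.resize(c['img'][100:230,200:340],None,fx=5,fy=4.5,interpolation=cv2.INTER_CUBIC))
```

```text
t 7.25 p [488.4  41.6 100. ] F [ 0.5 -0.2  0.1] w 39.7
x [ 0.195  0.039 -0.98 ] y [ 0.197 -0.981  0.   ] j [ 0.45  0.22 -0.68  0.11 -0.48  1.23]
d mm [ 54.1  -0.9 -40.3] w deg [-0.12  0.   -0.03] |d| 67.0 |w| 0.1
d mm [ 91.8  -0.9 -32.6] w deg [-0.12  0.   -0.03] |d| 97.0 |w| 0.1
```

View pics/a1.png

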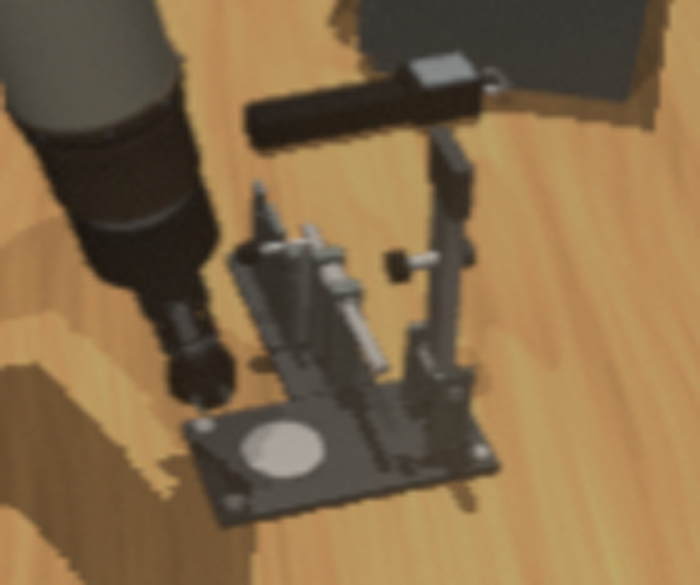

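Request:
{"op": "arm_command", "data": {"rows": [{"dx": 0.03,"dy": 0,"dz": -0.02,"wx": 0,"wy": 0,"wz": 0,"gripper": 1},{"dx": 0.054,"dy": -0.001,"dz": -0.04,"wx": 0,"wy": 0,"wz": 0,"gripper": 1},{"dx": 0.07,"dy": -0.001,"dz": -0.037,"wx": 0,"wy": 0,"wz": 0,"gripper": 1},{"dx": 0.08,"dy": -0.001,"dz": -0.035,"wx": 0,"wy": 0,"wz": 0,"gripper": 1},{"dx": 0.087,"dy": -0.001,"dz": -0.0335,"wx": 0,"wy": 0,"wz": 0,"gripper": 1},{"dx": 0.0915,"dy": -0.001,"dz": -0.0326,"wx": 0,"wy": 0,"wz": 0,"gripper": 1},{"dx": 0.0915,"dy": -0.001,"dz": -0.0326,"wx": 0,"wy": 0,"wz": 0,"gripper": 1},{"dx": 0.0915,"dy": -0.001,"dz": -0.0326,"wx": 0,"wy": 0,"wz": 0,"gripper": 1}]}}

```text
clock: 8.1
position: [537.2, 51.7, 17.1]
ee_rot: [0.771, 0.076, -0.63, 0.062]
contact_force: [0.5, -0.3, -0.7]
gripper_width: 39.6
```

Run:
```python
from h import *
st(); s=arm.read_state()
B=jig([0,0,0])[0]; print(s['position']-B)
for n,(x,y) in(('side',(256,195)),('top',(240,190))):
    c=get_image(n); save('b_'+n+'.png',cv2.resize(c['img'][y-45:y+35,x-50:x+50],None,fx=7,fy=7,interpolation=cv2.INTER_CUBIC))
```

```text
t 8.1 p [537.2  51.7  17.1] F [ 0.5 -0.3 -0.7] w 39.6
x [ 0.195  0.039 -0.98 ] y [ 0.195 -0.981 -0.   ] j [ 0.42  0.44 -0.66  0.16 -0.28  1.2 ]
[-0.22887274 -0.72525113  2.12651468]
```

View pics/b_side.png

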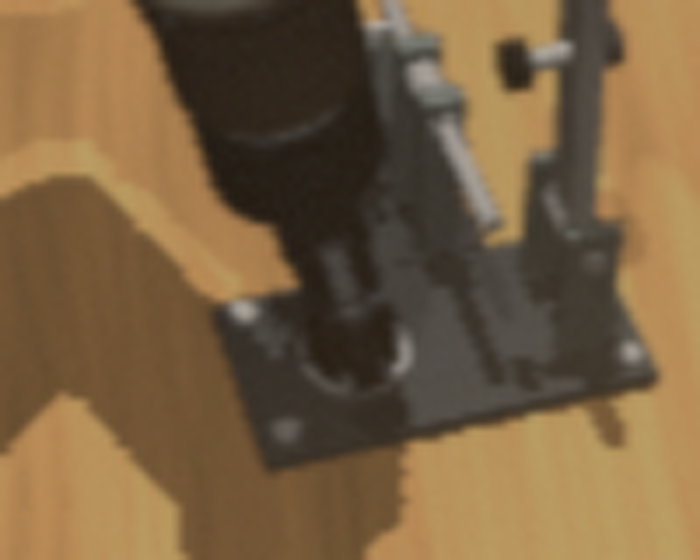

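Request:
{"op": "arm_command", "data": {"rows": [{"dx": 0.001,"dy": -0.0007,"dz": 0,"wx": 0,"wy": 0,"wz": 0,"gripper": 1},{"dx": 0.0013,"dy": -0.0007,"dz": 0,"wx": 0,"wy": 0,"wz": 0,"gripper": 1},{"dx": 0.0013,"dy": -0.0007,"dz": 0,"wx": 0,"wy": 0,"wz": 0,"gripper": -0.1},{"dx": 0.0013,"dy": -0.0007,"dz": 0,"wx": 0,"wy": 0,"wz": 0,"gripper": -0.4},{"dx": 0.0013,"dy": -0.0007,"dz": 0,"wx": 0,"wy": 0,"wz": 0,"gripper": -0.4},{"dx": 0.0013,"dy": -0.0007,"dz": 0,"wx": 0,"wy": 0,"wz": 0,"gripper": -0.4},{"dx": 0.0013,"dy": -0.0007,"dz": 0,"wx": 0,"wy": 0,"wz": 0,"gripper": -0.4},{"dx": 0.0013,"dy": -0.0007,"dz": 0,"wx": 0,"wy": 0,"wz": 0,"gripper": -0.4}]}}

```text
clock: 9.0
position: [537.4, 52.7, 15.9]
ee_rot: [0.771, 0.076, -0.63, 0.062]
contact_force: [0.1, 0.2, 0.1]
gripper_width: 59.8
```

Run:
```python
from h import *
st()
```

```text
t 9.0 p [537.4  52.7  15.9] F [0.1 0.2 0.1] w 59.8
x [ 0.195  0.039 -0.98 ] y [ 0.196 -0.981 -0.   ] j [ 0.42  0.44 -0.66  0.16 -0.28  1.2 ]
```

Request:
{"op": "arm_command", "data": {"rows": [{"dx": -0.01,"dy": 0,"dz": 0,"wx": 0,"wy": 0,"wz": 0,"gripper": -0.4},{"dx": -0.03,"dy": 0,"dz": 0,"wx": 0,"wy": 0,"wz": 0,"gripper": -0.4},{"dx": -0.06,"dy": 0,"dz": 0,"wx": 0,"wy": 0,"wz": 0,"gripper": -0.4},{"dx": -0.1,"dy": 0,"dz": 0.0,"wx": 0,"wy": 0,"wz": 0,"gripper": -0.4},{"dx": -0.14,"dy": 0,"dz": 0.03,"wx": 0,"wy": 0,"wz": 0,"gripper": -0.2},{"dx": -0.17,"dy": 0,"dz": 0.06,"wx": 0,"wy": 0,"wz": 0,"gripper": 0.15},{"dx": -0.17,"dy": 0,"dz": 0.09,"wx": 0,"wy": 0,"wz": 0,"gripper": 0.15},{"dx": -0.17,"dy": 0,"dz": 0.09,"wx": 0,"wy": 0,"wz": 0,"gripper": 0.15}]}}

```text
clock: 9.8
position: [413.4, 27.3, 164.8]
ee_rot: [0.77, 0.076, -0.63, 0.061]
contact_force: [-0.9, 1.0, 0.2]
gripper_width: 36.5
```

```bash
cat > ov.py <<'E'
from h import *
from fit2 import HOLD
def draw(tag,yaw=.2,p=(537.4,52.4)):
  for n,(x,y) in(('side',(265,170)),('top',(222,180))):
    c=get_image(n); im=cv2.resize(c['img'][y-55:y+45,x-62:x+62],None,fx=6,fy=6,interpolation=cv2.INTER_CUBIC)
    im=np.clip(255*(im/255.)**.7,0,255).astype(np.uint8); 
    f=lambda u:((u-[x-62,y-55]+.5)*6-.5)
    J=lambda P:jig(P,(p[0],p[1],yaw))
    pts=J([(-55,-48,-5),(-55,48,-5),(130,-48,-5),(130,48,-5),(20,210,-5),(80,210,-5),(10,115,81),(0,0,0),(35,160,81),(35,115,81),(55,94,81)])
    for u in f(proj(c,pts)): cv2.circle(im,tuple(np.round(u).astype(int).tolist()),3,(255,0,0),1)
    h=cv2.convexHull(f(proj(c,J(HOLD-[0,0,0]))).astype(np.float32)).astype(np.int32)
    cv2.polylines(im,[h],True,(0,255,0),1)
    save(tag+'_'+n+'.png',im)
if __name__=='__main__':
    import sys; draw(sys.argv[1]); st()
E
python3 ov.py c
```

```text
t 10.0 p [418.5  29.2 165.1] F [ 1.6 -0.1 -1.1] w 36.3
x [ 0.197  0.04  -0.98 ] y [ 0.196 -0.981 -0.   ] j [ 0.51 -0.   -0.73  0.1  -0.65  1.19]
```

View pics/c_side.png

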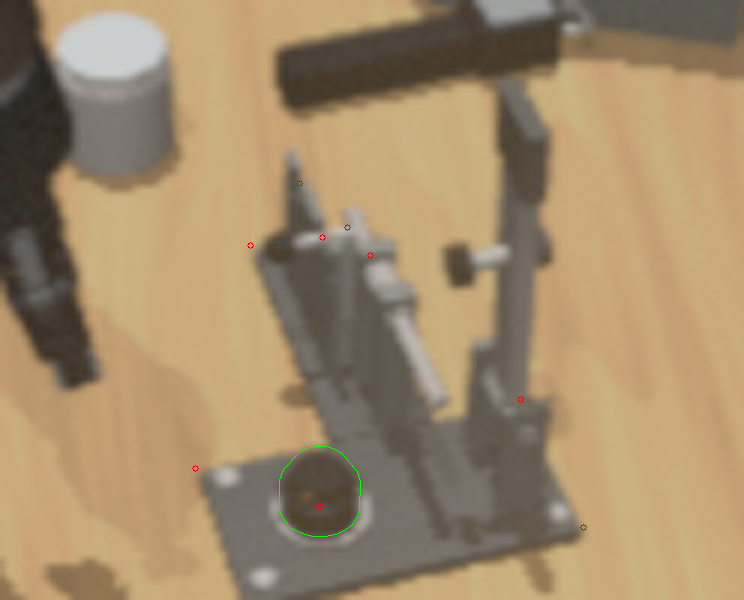

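View pics/c_top.png

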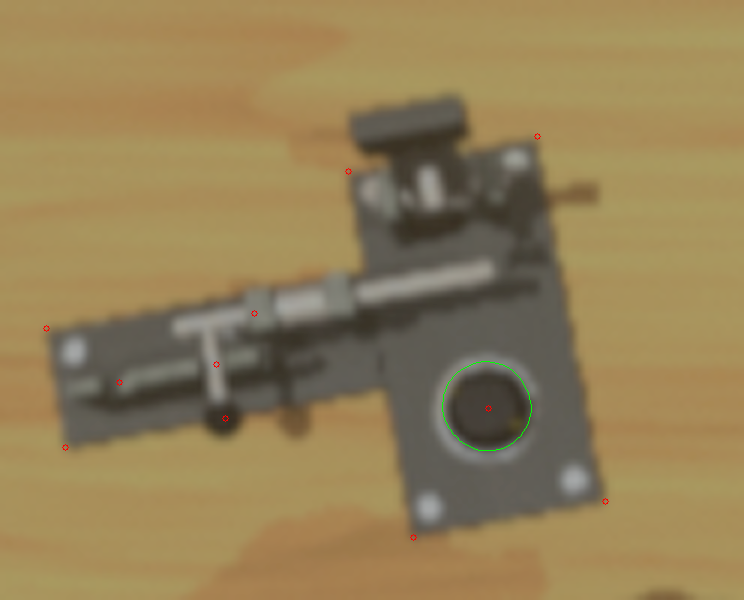

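Run:
```python
from h import *
K=jig([10,115.5,81])[0]; Rt=ori(.2,.2,-1); x=Rt.as_matrix()[:,0]; print(K)
plan(K-60*x,Rt); plan(K+12*x,Rt)
```

```text
[524.25435807 167.58438305  96.        ]
d mm [  34.  -115.  -114.4] w deg [-0.16 -0.11 -0.02] |d| 166.0 |w| 0.2
d mm [ 106.  -115.  -114.3] w deg [-0.16 -0.11 -0.02] |d| 194.0 |w| 0.2
```

Request:
{"op": "arm_command", "data": {"rows": [{"dx": 0.01,"dy": -0.03,"dz": -0.03,"wx": 0,"wy": 0,"wz": 0,"gripper": 0.15},{"dx": 0.02,"dy": -0.06,"dz": -0.06,"wx": 0,"wy": 0,"wz": 0,"gripper": 0.15},{"dx": 0.034,"dy": -0.09,"dz": -0.09,"wx": 0,"wy": 0,"wz": 0,"gripper": 0.15},{"dx": 0.034,"dy": -0.115,"dz": -0.114,"wx": 0,"wy": 0,"wz": 0,"gripper": 0.15},{"dx": 0.034,"dy": -0.115,"dz": -0.1143,"wx": 0,"wy": 0,"wz": 0,"gripper": 0.15},{"dx": 0.06,"dy": -0.115,"dz": -0.1143,"wx": 0,"wy": 0,"wz": 0,"gripper": 0.15},{"dx": 0.075,"dy": -0.115,"dz": -0.1143,"wx": 0,"wy": 0,"wz": 0,"gripper": 0.15},{"dx": 0.08,"dy": -0.115,"dz": -0.1143,"wx": 0,"wy": 0,"wz": 0,"gripper": 0.15}]}}

```text
clock: 10.8
position: [521.0, 166.2, 107.3]
ee_rot: [0.77, 0.075, -0.631, 0.063]
contact_force: [-0.3, -0.5, 0.1]
gripper_width: 36.2
```

Run:
```python
from h import *
st()
K=jig([10,115.5,81])[0]; Rt=ori(.2,.2,-1); x=Rt.as_matrix()[:,0]
plan(K+12*x,Rt)
for n,(x,y) in(('side',(253,150)),('top',(200,195))):
    c=get_image(n); save('k_'+n+'.png',cv2.resize(c['img'][y-40:y+40,x-50:x+50],None,fx=7,fy=7,interpolation=cv2.INTER_CUBIC))
```

```text
t 10.8 p [521.  166.2 107.3] F [-0.3 -0.5  0.1] w 36.2
x [ 0.193  0.037 -0.981] y [ 0.195 -0.981  0.002] j [ 0.65  0.3  -0.56  0.17 -0.54  0.98]
d mm [23.7 -0.7 -1.2] w deg [-0.19  0.14 -0.13] |d| 24.0 |w| 0.3
```

View pics/k_side.png

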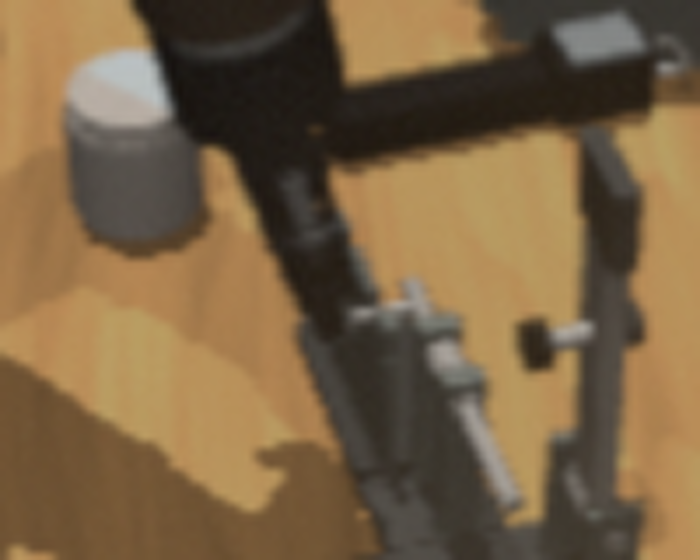

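View pics/k_top.png

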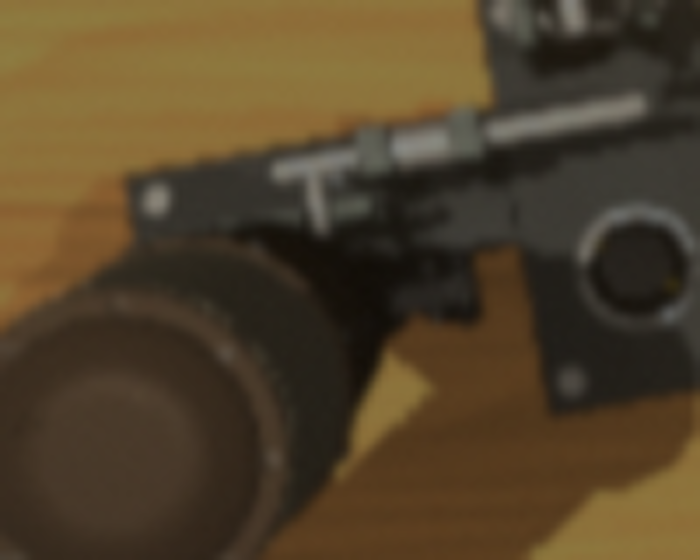

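Request:
{"op": "arm_command", "data": {"rows": [{"dx": 0.01,"dy": -0.0007,"dz": -0.001,"wx": 0,"wy": 0,"wz": 0,"gripper": 0.15},{"dx": 0.02,"dy": -0.0007,"dz": -0.0012,"wx": 0,"wy": 0,"wz": 0,"gripper": 0.15},{"dx": 0.0235,"dy": -0.0007,"dz": -0.0012,"wx": 0,"wy": 0,"wz": 0,"gripper": 0.15},{"dx": 0.0235,"dy": -0.0007,"dz": -0.0012,"wx": 0,"wy": 0,"wz": 0,"gripper": 0.4},{"dx": 0.0235,"dy": -0.0007,"dz": -0.0012,"wx": 0,"wy": 0,"wz": 0,"gripper": 1},{"dx": 0.0235,"dy": -0.0007,"dz": -0.0012,"wx": 0,"wy": 0,"wz": 0,"gripper": 1},{"dx": 0.0235,"dy": -0.0007,"dz": -0.0012,"wx": 0,"wy": 0,"wz": 0,"gripper": 1},{"dx": 0.0235,"dy": -0.0007,"dz": -0.0012,"wx": 0,"wy": 0,"wz": 0,"gripper": 1}]}}

```text
clock: 11.7
position: [526.9, 168.6, 86.0]
ee_rot: [0.77, 0.076, -0.63, 0.062]
contact_force: [-1.9, 3.0, 0.2]
gripper_width: 14.2
```

Run:
```python
from h import *
st(); s=arm.read_state(); Rt=R.from_quat(s['ee_rot'])
# arc relative to now: knob circle radius 45
Jx=np.array([np.cos(.2),np.sin(.2),0]);Jy=np.array([-np.sin(.2),np.cos(.2),0]);Z=np.array([0,0,1.])
for th,dy in [(.1,0),(.2,0),(.3,0),(.4,0),(.5,0),(.6,0),(.7,0),(.8,0),(.8,45),(.8,46)]:
    d=Jx*45*(1-np.cos(th))+Z*45*np.sin(th)+Jy*dy
    print(th,dy,Rt.inv().apply(d).round(1))
```

```text
t 11.7 p [526.9 168.6  86. ] F [-1.9  3.   0.2] w 14.2
x [ 0.195  0.038 -0.98 ] y [ 0.196 -0.981  0.   ] j [ 0.65  0.34 -0.57  0.19 -0.48  0.96]
0.1 0 [-4.4  0.  -1.1]
0.2 0 [-8.6  0.  -2.7]
0.3 0 [-12.6  -0.   -4.6]
0.4 0 [-16.5  -0.   -7. ]
0.5 0 [-20.   -0.   -9.7]
0.6 0 [-23.3  -0.  -12.8]
0.7 0 [-26.3  -0.  -16.1]
0.8 0 [-28.9  -0.  -19.8]
0.8 45 [-29.  -45.  -19.7]
0.8 46 [-29.  -46.  -19.7]
```

Request:
{"op": "arm_command", "data": {"rows": [{"dx": -0.0044,"dy": 0,"dz": -0.0011,"wx": 0,"wy": 0,"wz": 0,"gripper": 1},{"dx": -0.0086,"dy": 0,"dz": -0.0027,"wx": 0,"wy": 0,"wz": 0,"gripper": 1},{"dx": -0.0126,"dy": 0,"dz": -0.0046,"wx": 0,"wy": 0,"wz": 0,"gripper": 1},{"dx": -0.0165,"dy": 0,"dz": -0.007,"wx": 0,"wy": 0,"wz": 0,"gripper": 1},{"dx": -0.02,"dy": 0,"dz": -0.0097,"wx": 0,"wy": 0,"wz": 0,"gripper": 1},{"dx": -0.0233,"dy": 0,"dz": -0.0128,"wx": 0,"wy": 0,"wz": 0,"gripper": 1},{"dx": -0.0263,"dy": 0,"dz": -0.0161,"wx": 0,"wy": 0,"wz": 0,"gripper": 1},{"dx": -0.0289,"dy": 0,"dz": -0.0198,"wx": 0,"wy": 0,"wz": 0,"gripper": 1}]}}

```text
clock: 12.5
position: [542.3, 172.4, 118.8]
ee_rot: [0.772, 0.077, -0.628, 0.062]
contact_force: [17.4, 1.9, -16.9]
gripper_width: 13.5
```

Run:
```python
from h import *
st()
for n,(x,y) in(('side',(253,150)),('top',(200,195))):
    c=get_image(n); save('m_'+n+'.png',cv2.resize(c['img'][y-40:y+40,x-50:x+50],None,fx=7,fy=7,interpolation=cv2.INTER_CUBIC))
```

```text
t 12.5 p [542.3 172.4 118.8] F [ 17.4   1.9 -16.9] w 13.5
x [ 0.199  0.041 -0.979] y [ 0.196 -0.981 -0.001] j [ 0.64  0.31 -0.49  0.15 -0.58  1.01]
```

View pics/m_side.png

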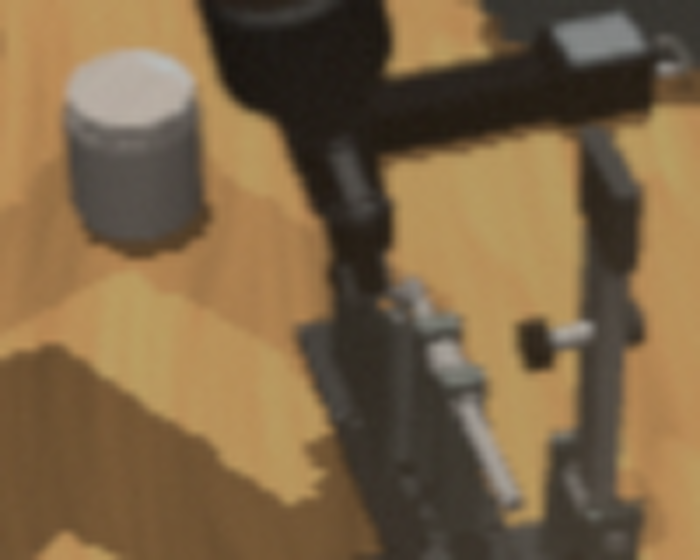

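View pics/m_top.png

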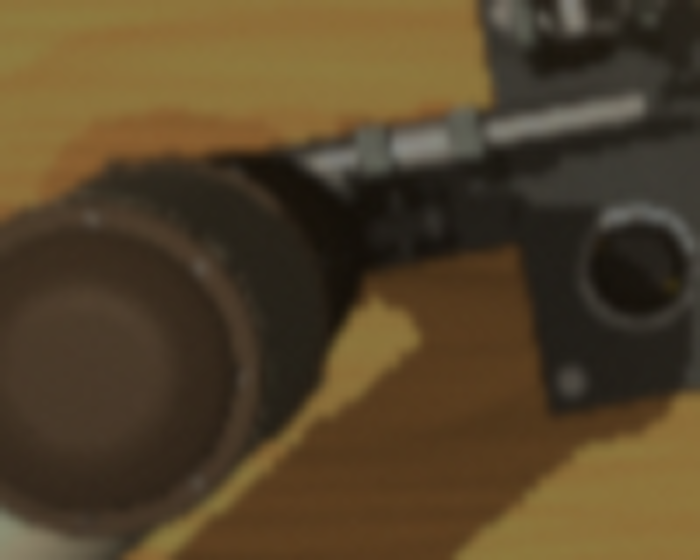

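Request:
{"op": "arm_command", "data": {"rows": [{"dx": 0.0005,"dy": -0.002,"dz": -0.0003,"wx": 0,"wy": 0,"wz": 0,"gripper": 1},{"dx": 0.0005,"dy": -0.009,"dz": -0.0003,"wx": 0,"wy": 0,"wz": 0,"gripper": 1},{"dx": 0.0005,"dy": -0.018,"dz": -0.0003,"wx": 0,"wy": 0,"wz": 0,"gripper": 1},{"dx": 0.0005,"dy": -0.027,"dz": -0.0003,"wx": 0,"wy": 0,"wz": 0,"gripper": 1},{"dx": 0.0005,"dy": -0.035,"dz": -0.0003,"wx": 0,"wy": 0,"wz": 0,"gripper": 1},{"dx": 0.0005,"dy": -0.041,"dz": -0.0003,"wx": 0,"wy": 0,"wz": 0,"gripper": 1},{"dx": 0.0005,"dy": -0.0445,"dz": -0.0003,"wx": 0,"wy": 0,"wz": 0,"gripper": 1},{"dx": 0.0005,"dy": -0.0455,"dz": -0.0003,"wx": 0,"wy": 0,"wz": 0,"gripper": 1}]}}

```text
clock: 13.4
position: [535.0, 216.9, 118.5]
ee_rot: [0.772, 0.077, -0.628, 0.063]
contact_force: [7.0, -6.3, -6.1]
gripper_width: 13.5
```

Run:
```python
from h import *
st(); s=arm.read_state()
Jy=np.array([-np.sin(.2),np.cos(.2),0]); print('slide',(s['position']-[542.3,172.4,118.8])@Jy)
```

```text
t 13.4 p [535.  216.9 118.5] F [ 7.  -6.3 -6.1] w 13.5
x [ 0.2    0.04  -0.979] y [ 0.197 -0.98   0.001] j [ 0.72  0.33 -0.48  0.18 -0.59  0.91]
slide 45.02383880387289
```

Request:
{"op": "arm_command", "data": {"rows": [{"dx": 0.0026,"dy": -0.0006,"dz": 0.0037,"wx": 0,"wy": 0,"wz": 0,"gripper": 1},{"dx": 0.0056,"dy": -0.0006,"dz": 0.007,"wx": 0,"wy": 0,"wz": 0,"gripper": 1},{"dx": 0.0089,"dy": -0.0006,"dz": 0.0101,"wx": 0,"wy": 0,"wz": 0,"gripper": 1},{"dx": 0.0124,"dy": -0.0006,"dz": 0.0128,"wx": 0,"wy": 0,"wz": 0,"gripper": 1},{"dx": 0.0163,"dy": -0.0006,"dz": 0.0152,"wx": 0,"wy": 0,"wz": 0,"gripper": 1},{"dx": 0.0203,"dy": -0.0006,"dz": 0.0171,"wx": 0,"wy": 0,"wz": 0,"gripper": 1},{"dx": 0.0245,"dy": -0.0006,"dz": 0.0187,"wx": 0,"wy": 0,"wz": 0,"gripper": 1},{"dx": 0.0275,"dy": -0.0006,"dz": 0.0195,"wx": 0,"wy": 0,"wz": 0,"gripper": 1}]}}

```text
clock: 14.2
position: [524.7, 215.3, 93.7]
ee_rot: [0.774, 0.077, -0.625, 0.063]
contact_force: [-8.8, -11.0, 37.1]
gripper_width: 12.1
```

Run:
```python
from h import *
st()
for n,(x,y) in(('side',(253,150)),):
    c=get_image(n); save('n_'+n+'.png',cv2.resize(c['img'][y-40:y+40,x-50:x+50],None,fx=7,fy=7,interpolation=cv2.INTER_CUBIC))
```

```text
t 14.2 p [524.7 215.3  93.7] F [ -8.8 -11.   37.1] w 12.1
x [ 0.208  0.041 -0.977] y [ 0.199 -0.98   0.001] j [ 0.73  0.34 -0.56  0.23 -0.5   0.85]
```

View pics/n_side.png

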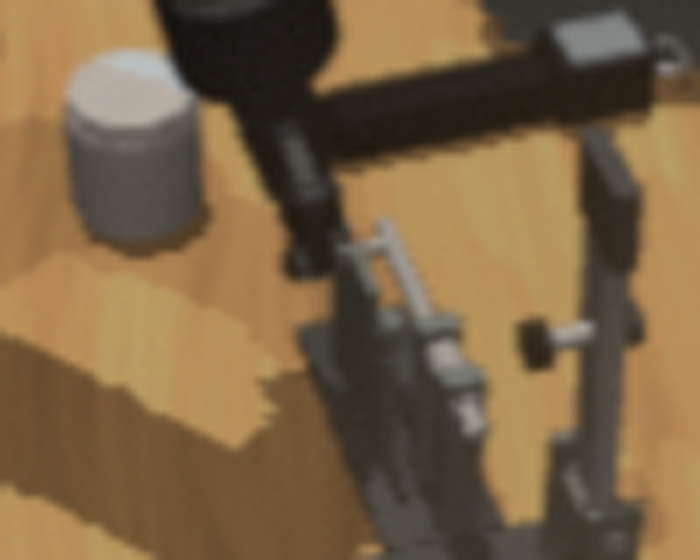

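Request:
{"op": "arm_command", "data": {"rows": [{"dx": -0.003,"dy": 0.0,"dz": 0,"wx": 0,"wy": 0,"wz": 0,"gripper": 0.5},{"dx": -0.003,"dy": 0.0,"dz": 0,"wx": 0,"wy": 0,"wz": 0,"gripper": 0.2},{"dx": -0.003,"dy": 0.0,"dz": 0,"wx": 0,"wy": 0,"wz": 0,"gripper": 0.15},{"dx": -0.003,"dy": 0.0,"dz": 0,"wx": 0,"wy": 0,"wz": 0,"gripper": 0.15},{"dx": -0.015,"dy": 0.0,"dz": 0,"wx": 0,"wy": 0,"wz": 0,"gripper": 0.15},{"dx": -0.04,"dy": 0.0,"dz": 0,"wx": 0,"wy": 0,"wz": 0,"gripper": 0.15},{"dx": -0.07,"dy": 0.0,"dz": 0.02,"wx": 0,"wy": 0,"wz": 0,"gripper": 0.15},{"dx": -0.09,"dy": 0.0,"dz": 0.06,"wx": 0,"wy": 0,"wz": 0,"gripper": 0.15}]}}

```text
clock: 15.05
position: [450.1, 201.8, 170.9]
ee_rot: [0.776, 0.078, -0.623, 0.062]
contact_force: [-1.4, 1.5, 0.8]
gripper_width: 36.8
```

```bash
python3 ov.py d; python3 -c "
from h import *
for n in('side','top'):
    c=get_image(n);print(n,proj(c,jig([[10,160,81],[13,160,98]])).round(1))"
```

```text
t 15.25 p [447.8 200.1 169.5] F [-0.   0.9  0.1] w 36.6
x [ 0.208  0.042 -0.977] y [ 0.2  -0.98  0.  ] j [ 0.83  0.12 -0.62  0.2  -0.66  0.8 ]
side [[245.  146.5]
 [245.9 142.4]]
top [[180.9 197.2]
 [179.3 195.7]]
```

View pics/d_side.png

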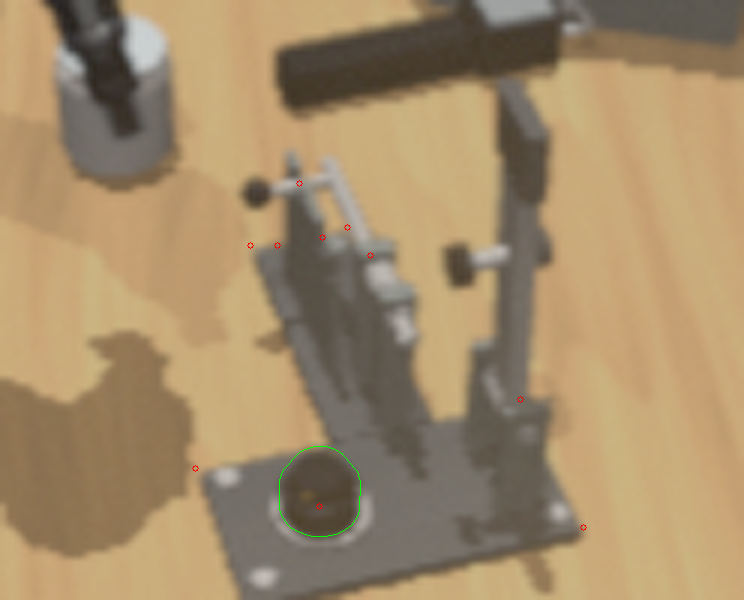

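View pics/d_top.png

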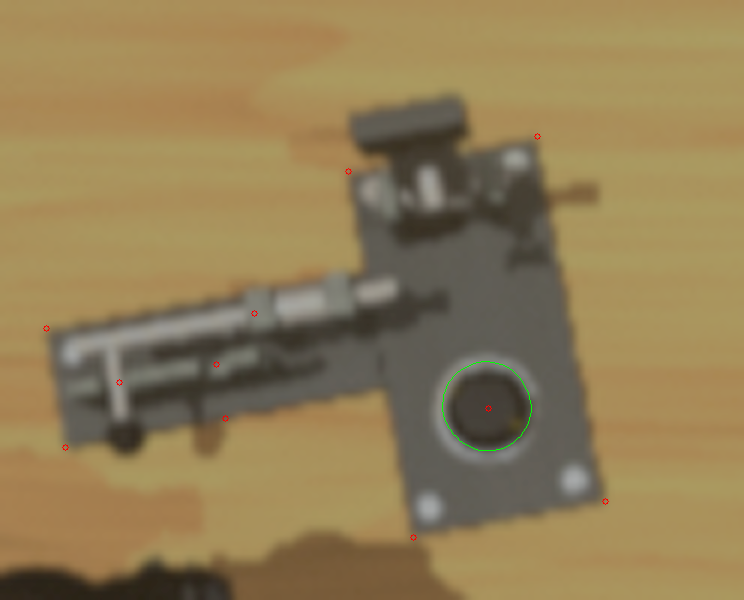

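Run:
```python
from h import *
def armp(th,s,y,z): # s distance along, z upper
    return (100-s*np.cos(th)+z*np.sin(th), y, 57+s*np.sin(th)+z*np.cos(th))
c=get_image('side'); t=get_image('top')
for n,c,(x,y) in (('side',c,(290,140)),('top',t,(228,150))):
    ims=[]
    for th in(1.45,1.5,1.55,1.6):
        im=cv2.resize(c['img'][y-20:y+50,x-25:x+15] if n=='side' else c['img'][y-20:y+25,x-25:x+20],None,fx=8 if n=='top' else 5,fy=8 if n=='top' else 8,interpolation=cv2.INTER_CUBIC)
        im=np.clip(255*(im/255.)**.6,0,255).astype(np.uint8)
        f=np.array([8,8] if n=='top' else [5,8])
        for s in (148,190):
            q=proj(c,jig([armp(th,s,a,b) for a,b in((-22,-6),(22,-6),(22,6),(-22,6))]))
            q=((q-[x-25,y-20]+.5)*f-.5).astype(np.int32); cv2.polylines(im,[q.reshape(-1,1,2)],True,(255,0,0) if s==190 else (0,255,0),1)
        ims.append(im)
    o=np.hstack(ims) if n=='side' else np.vstack([np.hstack(ims[:2]),np.hstack(ims[2:])])
    save('th_'+n+'.png',o[:600]); print(o.shape)
```

```text
(560, 800, 3)
(720, 720, 3)
```

View pics/th_side.png

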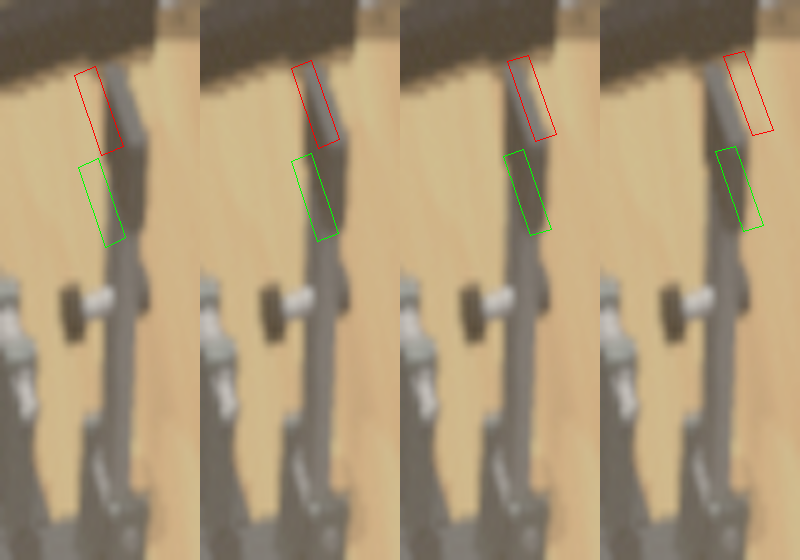

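View pics/th_top.png

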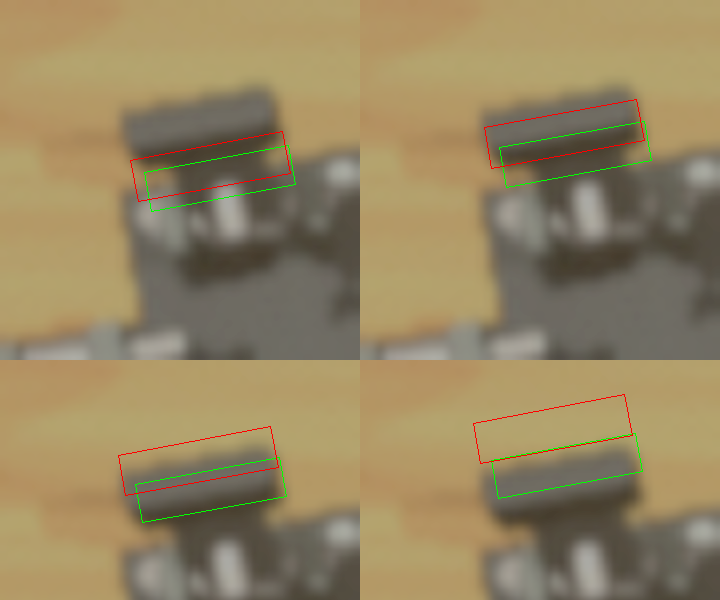

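Run:
```python
from h import *
a=np.linspace(0,2*np.pi,40)
def armp(th,s,y,z):
    return np.c_[100-s*np.cos(th)+z*np.sin(th), y+0*s, 57+s*np.sin(th)+z*np.cos(th)]
c=get_image('side'); x,y=290,140; ims=[]
for h in(20,25,30,35):
    im=cv2.resize(c['img'][y-5:y+45,x-20:x+15],None,fx=5.5,fy=11,interpolation=cv2.INTER_CUBIC); im=np.clip(255*(im/255.)**.6,0,255).astype(np.uint8)
    f=np.array([5.5,11])
    for z,col in((-h,(255,0,0)),(16,(0,0,255))):
        q=proj(c,jig(armp(1.53,100+11*np.cos(a),11*np.sin(a),z))); q=((q-[x-20,y-5]+.5)*f-.5).astype(np.int32)
        cv2.polylines(im,[q.reshape(-1,1,2)],True,col,1)
    ims.append(im)
save('foot.png',np.hstack(ims))
st()
# waypoint plans
Rt=ori(.2,0,-1)
def T(xj,zj): return jig([xj,0,zj])[0]
plan(T(20,300),Rt); plan(T(141,300),Rt); plan(T(141,226),Rt)
```

```text
t 15.5 p [449.  200.1 168.6] F [ 0.1 -0.5 -0.5] w 36.2
x [ 0.207  0.04  -0.977] y [ 0.198 -0.98   0.001] j [ 0.82  0.12 -0.62  0.2  -0.67  0.8 ]
d mm [-126.5  162.5 -106.5] w deg [ -0.02 -12.18  -0.09] |d| 232.0 |w| 12.2
d mm [-101.   162.4 -224.8] w deg [ -0.02 -12.18  -0.09] |d| 295.0 |w| 12.2
d mm [ -28.7  162.3 -209.1] w deg [ -0.02 -12.18  -0.09] |d| 266.0 |w| 12.2
```

View pics/foot.png

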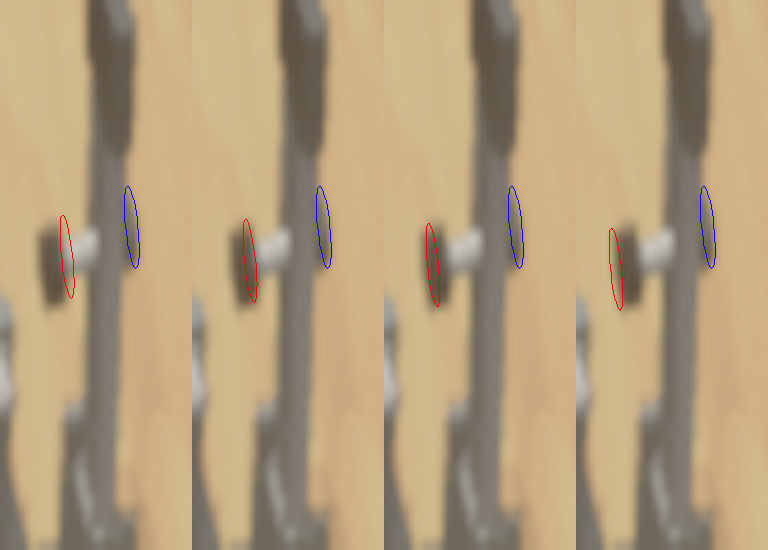

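Request:
{"op": "arm_command", "data": {"rows": [{"dx": -0.045,"dy": 0.02,"dz": -0.01,"wx": 0,"wy": -6,"wz": 0,"gripper": 1},{"dx": -0.09,"dy": 0.05,"dz": -0.03,"wx": 0,"wy": -12.2,"wz": 0,"gripper": 1},{"dx": -0.1265,"dy": 0.08,"dz": -0.06,"wx": 0,"wy": -12.2,"wz": 0,"gripper": 1},{"dx": -0.1265,"dy": 0.12,"dz": -0.08,"wx": 0,"wy": -12.2,"wz": 0,"gripper": 1},{"dx": -0.1265,"dy": 0.1625,"dz": -0.1065,"wx": 0,"wy": -12.2,"wz": 0,"gripper": 1},{"dx": -0.119,"dy": 0.1625,"dz": -0.14,"wx": 0,"wy": -12.2,"wz": 0,"gripper": 1},{"dx": -0.11,"dy": 0.1625,"dz": -0.18,"wx": 0,"wy": -12.2,"wz": 0,"gripper": 1},{"dx": -0.101,"dy": 0.1625,"dz": -0.2248,"wx": 0,"wy": -12.2,"wz": 0,"gripper": 1}]}}

```text
clock: 16.3
position: [677.6, 79.1, 314.2]
ee_rot: [-0.703, -0.069, 0.704, -0.07]
contact_force: [0.5, 0.8, 1.0]
gripper_width: -0.3
```

Run:
```python
from h import *
st()
Rt=ori(.2,0,-1)
def T(xj,zj): return jig([xj,0,zj])[0]
plan(T(141,300),Rt); plan(T(141,226),Rt); plan(T(115,226),Rt)
```

```text
t 16.3 p [677.6  79.1 314.2] F [0.5 0.8 1. ] w -0.3
x [-0.001 -0.002 -1.   ] y [ 0.196 -0.981  0.001] j [ 0.35  0.45  0.31  0.   -1.44  1.41]
d mm [-0.8 -1.7  1.7] w deg [-0.16  0.08 -0.08] |d| 3.0 |w| 0.2
d mm [73.2 -1.8  1.6] w deg [-0.16  0.08 -0.08] |d| 73.0 |w| 0.2
d mm [73.2 -1.7 27.6] w deg [-0.16  0.08 -0.08] |d| 78.0 |w| 0.2
```

Request:
{"op": "arm_command", "data": {"rows": [{"dx": 0.02,"dy": -0.002,"dz": 0.001,"wx": 0,"wy": 0,"wz": 0,"gripper": 1},{"dx": 0.04,"dy": -0.002,"dz": 0.0015,"wx": 0,"wy": 0,"wz": 0,"gripper": 1},{"dx": 0.06,"dy": -0.002,"dz": 0.0015,"wx": 0,"wy": 0,"wz": 0,"gripper": 1},{"dx": 0.073,"dy": -0.002,"dz": 0.0015,"wx": 0,"wy": 0,"wz": 0,"gripper": 1},{"dx": 0.073,"dy": -0.002,"dz": 0.0015,"wx": 0,"wy": 0,"wz": 0,"gripper": 1},{"dx": 0.073,"dy": -0.002,"dz": 0.01,"wx": 0,"wy": 0,"wz": 0,"gripper": 1},{"dx": 0.073,"dy": -0.002,"dz": 0.018,"wx": 0,"wy": 0,"wz": 0,"gripper": 1},{"dx": 0.073,"dy": -0.002,"dz": 0.023,"wx": 0,"wy": 0,"wz": 0,"gripper": 1}]}}

```text
clock: 17.1
position: [654.1, 76.3, 242.9]
ee_rot: [0.704, 0.069, -0.703, 0.07]
contact_force: [-0.3, 0.1, 0.3]
gripper_width: -0.0
```

```bash
cat > q.py <<'E'
from h import *
import sys
st(); s=arm.read_state()
J=R.from_euler('z',.2).as_matrix(); pj=J.T@(s['position']-jig([0,0,0])[0]); F=J.T@s['contact_force']
print('jig tcp',pj.round(1),'Fjig',F.round(1))
c=get_image('side'); x,y=275,150
save(sys.argv[1]+'.png',np.clip(255*(cv2.resize(c['img'][y-75:y+65,x-70:x+70],None,fx=5.4,fy=4.2,interpolation=cv2.INTER_CUBIC).clip(0,255)/255.)**.7,0,255).astype(np.uint8))
E
python3 q.py p1
```

```text
t 17.1 p [654.1  76.3 242.9] F [-0.3  0.1  0.3] w -0.0
x [ 0.001 -0.001 -1.   ] y [ 0.196 -0.981  0.001] j [ 0.36  0.43  0.12  0.   -1.25  1.41]
jig tcp [119.1   0.3 227.9] Fjig [-0.2  0.2  0.3]
```

View pics/p1.png

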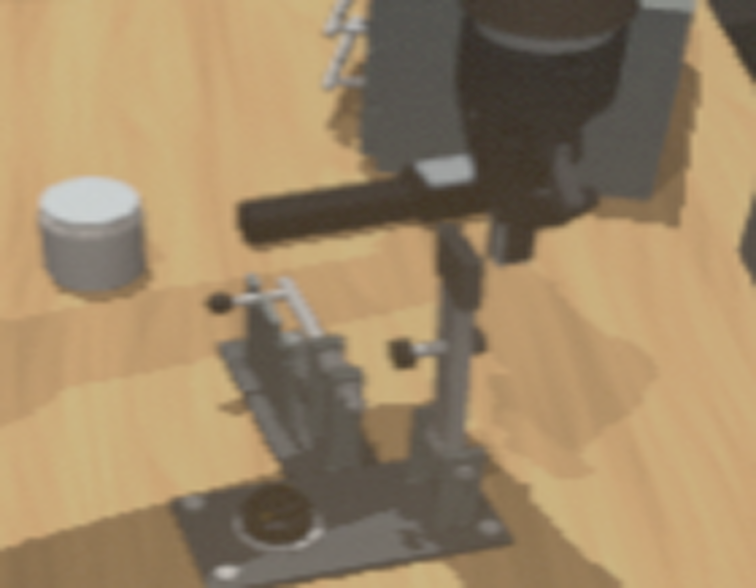

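```bash
cat > arc.py <<'E'
from h import *
import sys
def P(t): return np.array([100-172*np.cos(t)+6*np.sin(t), 57+172*np.sin(t)+6*np.cos(t)])
s=arm.read_state(); J=R.from_euler('z',.2).as_matrix(); pj=J.T@(s['position']-jig([0,0,0])[0])
Rt=R.from_quat(s['ee_rot'])
for t in eval(sys.argv[1]):
    p=P(t); d=np.array([p[0]+11-pj[0],0-pj[1],p[1]-pj[2]]); print(round(t,2),p.round(1),(Rt.inv().apply(J@d)).round(1), (Rt.inv()*ori(.2,0,-1)).as_rotvec(degrees=True).round(1))
E
python3 arc.py "[1.5,1.44,1.35,1.25,1.15,1.05,.95,.9]"
```

```text
1.5 [ 93.8 229. ] [-1.   0.3 13.7] [-0.2 -0.  -0.1]
1.44 [ 83.5 228.3] [-0.4  0.4 24. ] [-0.2 -0.  -0.1]
1.35 [ 68.2 226.1] [ 1.8  0.4 39.3] [-0.2 -0.  -0.1]
1.25 [ 51.5 222.1] [ 5.8  0.4 56. ] [-0.2 -0.  -0.1]
1.15 [ 35.2 216.4] [11.5  0.5 72.3] [-0.2 -0.  -0.1]
1.05 [ 19.6 209.2] [18.7  0.5 87.9] [-0.2 -0.  -0.1]
0.95 [  4.8 200.4] [ 27.5   0.5 102.7] [-0.2 -0.  -0.1]
0.9 [ -2.2 195.5] [ 32.4   0.6 109.7] [-0.2 -0.  -0.1]
```

Request:
{"op": "arm_command", "data": {"rows": [{"dx": -0.001,"dy": 0,"dz": 0.0137,"wx": 0,"wy": 0,"wz": 0,"gripper": 1},{"dx": -0.0004,"dy": 0,"dz": 0.024,"wx": 0,"wy": 0,"wz": 0,"gripper": 1},{"dx": 0.0018,"dy": 0.0004,"dz": 0.0393,"wx": 0,"wy": 0,"wz": 0,"gripper": 1},{"dx": 0.0058,"dy": 0.0004,"dz": 0.056,"wx": 0,"wy": 0,"wz": 0,"gripper": 1},{"dx": 0.0115,"dy": 0.0005,"dz": 0.0723,"wx": 0,"wy": 0,"wz": 0,"gripper": 1},{"dx": 0.0187,"dy": 0.0005,"dz": 0.0879,"wx": 0,"wy": 0,"wz": 0,"gripper": 1},{"dx": 0.0275,"dy": 0.0005,"dz": 0.1027,"wx": 0,"wy": 0,"wz": 0,"gripper": 1},{"dx": 0.0324,"dy": 0.0006,"dz": 0.1097,"wx": 0,"wy": 0,"wz": 0,"gripper": 1}]}}

```text
clock: 17.95
position: [548.7, 55.1, 213.9]
ee_rot: [0.708, 0.07, -0.699, 0.07]
contact_force: [4.7, 2.3, 6.7]
gripper_width: 0.0
```

```bash
python3 q.py p2;python3 arc.py "[.85,.75,.65,.57,.49,.41,.33,.25]"
```

```text
t 17.95 p [548.7  55.1 213.9] F [4.7 2.3 6.7] w 0.0
x [ 0.012  0.002 -1.   ] y [ 0.197 -0.98   0.   ] j [ 0.4   0.27 -0.21  0.   -1.08  1.37]
jig tcp [ 11.6   0.4 198.9] Fjig [5.  1.4 6.7]
0.85 [ -9.  190.2] [7.8 0.5 8.3] [-0.1 -0.5 -0. ]
0.75 [-21.8 178.6] [19.2  0.5 21.2] [-0.1 -0.5 -0. ]
0.65 [-33.3 165.9] [31.9  0.5 32.8] [-0.1 -0.5 -0. ]
0.57 [-41.6 154.9] [42.8  0.5 41.2] [-0.1 -0.5 -0. ]
0.49 [-48.9 143.2] [54.4  0.5 48.7] [-0.1 -0.5 -0. ]
0.41 [-55.4 131.1] [66.5  0.5 55.2] [-0.1 -0.5 -0. ]
0.33 [-60.8 118.4] [79.1  0.5 60.7] [-0.1 -0.5 -0. ]
0.25 [-65.2 105.4] [92.1  0.6 65.2] [-0.1 -0.5 -0. ]
```

View pics/p2.png

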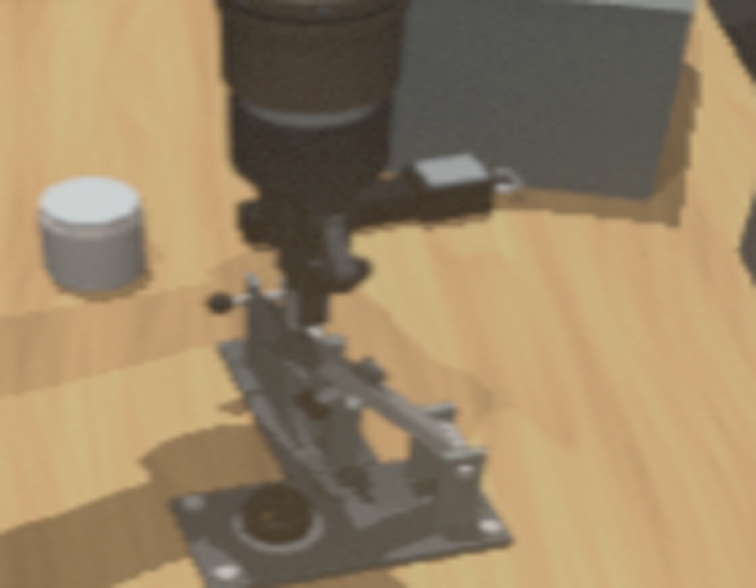

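Request:
{"op": "arm_command", "data": {"rows": [{"dx": 0.0078,"dy": 0.0005,"dz": 0.0083,"wx": 0,"wy": -0.3,"wz": 0,"gripper": 1},{"dx": 0.0192,"dy": 0.0005,"dz": 0.0212,"wx": 0,"wy": -0.5,"wz": 0,"gripper": 1},{"dx": 0.0319,"dy": 0.0005,"dz": 0.0328,"wx": 0,"wy": -0.5,"wz": 0,"gripper": 1},{"dx": 0.0428,"dy": 0.0005,"dz": 0.0412,"wx": 0,"wy": -0.5,"wz": 0,"gripper": 1},{"dx": 0.0544,"dy": 0.0005,"dz": 0.0487,"wx": 0,"wy": -0.5,"wz": 0,"gripper": 1},{"dx": 0.0665,"dy": 0.0005,"dz": 0.0552,"wx": 0,"wy": -0.5,"wz": 0,"gripper": 1},{"dx": 0.0791,"dy": 0.0005,"dz": 0.0607,"wx": 0,"wy": -0.5,"wz": 0,"gripper": 1},{"dx": 0.0921,"dy": 0.0005,"dz": 0.0652,"wx": 0,"wy": -0.5,"wz": 0,"gripper": 1}]}}

```text
clock: 18.8
position: [484.0, 41.5, 121.5]
ee_rot: [0.704, 0.07, -0.703, 0.07]
contact_force: [-1.5, -0.1, 7.9]
gripper_width: -0.2
```

```bash
python3 q.py p3;python3 arc.py "[.2,.17,.15,.13,.12,.11,.1,.05]"
```

```text
t 18.8 p [484.   41.5 121.5] F [-1.5 -0.1  7.9] w -0.2
x [ 0.001 -0.    -1.   ] y [ 0.197 -0.98   0.   ] j [ 0.42  0.27 -0.48  0.   -0.82  1.35]
jig tcp [-54.5  -0.  106.5] Fjig [-1.5  0.2  7.9]
0.2 [-67.4  97.1] [ 7.4 -0.   0.9] [-0.1  0.1 -0. ]
0.17 [-68.5  92. ] [12.4 -0.   2. ] [-0.1  0.1 -0. ]
0.15 [-69.2  88.6] [15.8 -0.   2.7] [-0.1  0.1 -0. ]
0.13 [-69.8  85.2] [19.2  0.   3.3] [-0.1  0.1 -0. ]
0.12 [-70.   83.5] [20.9  0.   3.6] [-0.1  0.1 -0. ]
0.11 [-70.3  81.8] [22.6  0.   3.8] [-0.1  0.1 -0. ]
0.1 [-70.5  80.1] [24.3  0.   4.1] [-0.1  0.1 -0. ]
0.05 [-71.5  71.6] [32.9  0.   5. ] [-0.1  0.1 -0. ]
```

View pics/p3.png

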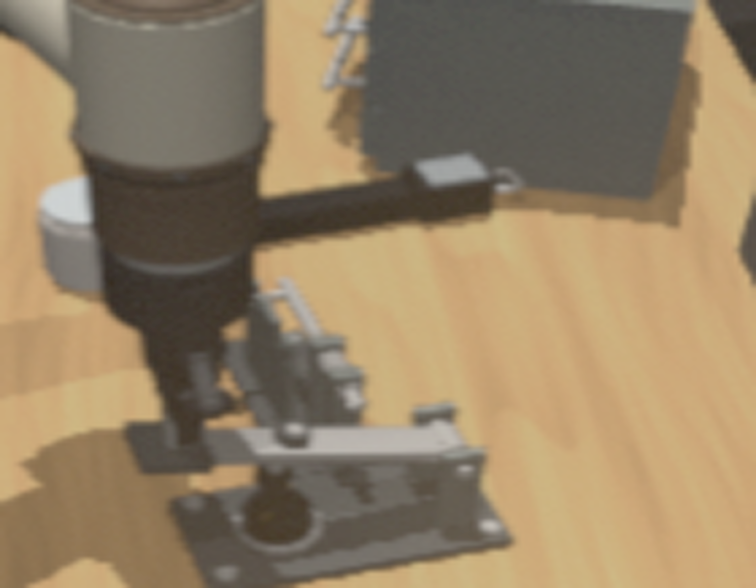

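Request:
{"op": "arm_command", "data": {"rows": [{"dx": 0.005,"dy": 0,"dz": 0.0006,"wx": 0,"wy": 0,"wz": 0,"gripper": 1},{"dx": 0.01,"dy": 0,"dz": 0.0015,"wx": 0,"wy": 0,"wz": 0,"gripper": 1},{"dx": 0.014,"dy": 0,"dz": 0.0023,"wx": 0,"wy": 0,"wz": 0,"gripper": 1},{"dx": 0.017,"dy": 0,"dz": 0.0029,"wx": 0,"wy": 0,"wz": 0,"gripper": 1},{"dx": 0.019,"dy": 0,"dz": 0.0033,"wx": 0,"wy": 0,"wz": 0,"gripper": 1},{"dx": 0.021,"dy": 0,"dz": 0.0036,"wx": 0,"wy": 0,"wz": 0,"gripper": 1},{"dx": 0.0225,"dy": 0,"dz": 0.0038,"wx": 0,"wy": 0,"wz": 0,"gripper": 1},{"dx": 0.024,"dy": 0,"dz": 0.004,"wx": 0,"wy": 0,"wz": 0,"gripper": 1}]}}

```text
clock: 19.65
position: [478.4, 40.3, 96.3]
ee_rot: [-0.703, -0.07, 0.705, -0.07]
contact_force: [-2.8, 1.6, 7.9]
gripper_width: -0.0
```

```bash
python3 q.py p4
```

```text
t 19.65 p [478.4  40.3  96.3] F [-2.8  1.6  7.9] w -0.0
x [-0.003 -0.001 -1.   ] y [ 0.197 -0.98   0.001] j [ 0.42  0.3  -0.52 -0.   -0.76  1.35]
jig tcp [-60.2  -0.1  81.3] Fjig [-2.5  2.1  7.9]
```

View pics/p4.png

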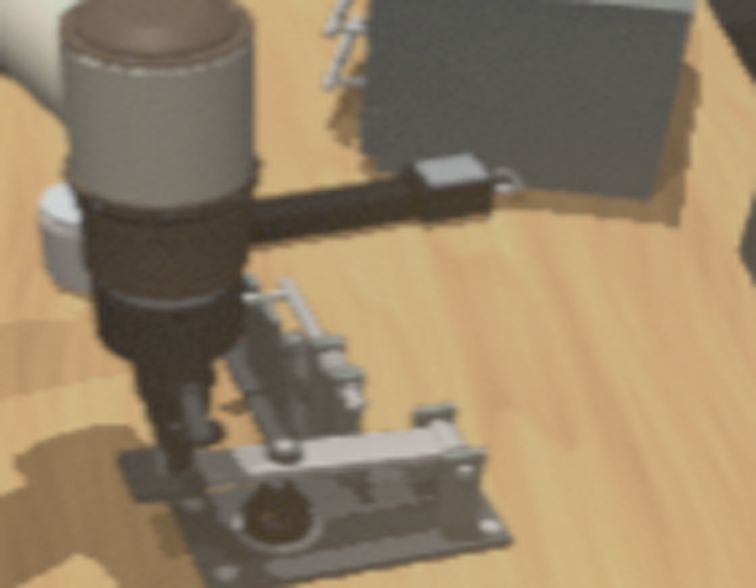

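Request:
{"op": "arm_command", "data": {"rows": [{"dx": 0.0004,"dy": 0,"dz": 0,"wx": 0,"wy": 0,"wz": 0,"gripper": 1},{"dx": 0.0008,"dy": 0,"dz": 0,"wx": 0,"wy": 0,"wz": 0,"gripper": 1},{"dx": 0.0012,"dy": 0,"dz": 0,"wx": 0,"wy": 0,"wz": 0,"gripper": 1},{"dx": 0.0016,"dy": 0,"dz": 0,"wx": 0,"wy": 0,"wz": 0,"gripper": 1},{"dx": 0.002,"dy": 0,"dz": 0,"wx": 0,"wy": 0,"wz": 0,"gripper": 1},{"dx": 0.0024,"dy": 0,"dz": 0,"wx": 0,"wy": 0,"wz": 0,"gripper": 1},{"dx": 0.0028,"dy": 0,"dz": 0,"wx": 0,"wy": 0,"wz": 0,"gripper": 1},{"dx": 0.0032,"dy": 0,"dz": 0,"wx": 0,"wy": 0,"wz": 0,"gripper": 1}]}}

```text
clock: 20.5
position: [478.1, 40.3, 93.7]
ee_rot: [-0.702, -0.07, 0.705, -0.07]
contact_force: [-2.4, 1.7, 7.5]
gripper_width: -0.3
```

Run:
```python
from h import *
st()
c=get_image('side');c=get_image('side'); st()
```

```text
t 20.5 p [478.1  40.3  93.7] F [-2.4  1.7  7.5] w -0.3
x [-0.004 -0.002 -1.   ] y [ 0.197 -0.98   0.001] j [ 0.42  0.3  -0.52 -0.   -0.75  1.35]
t 20.6 p [478.   40.2  93.6] F [-2.   0.8  7. ] w 0.3
x [-0.004 -0.002 -1.   ] y [ 0.197 -0.98   0.001] j [ 0.42  0.3  -0.52 -0.   -0.75  1.35]
```

Request:
{"op": "arm_command", "data": {"rows": [{"dx": 0.0004,"dy": 0,"dz": 0,"wx": 0,"wy": 0,"wz": 0,"gripper": 1},{"dx": 0.0008,"dy": 0,"dz": 0,"wx": 0,"wy": 0,"wz": 0,"gripper": 1},{"dx": 0.0012,"dy": 0,"dz": 0,"wx": 0,"wy": 0,"wz": 0,"gripper": 1},{"dx": 0.0016,"dy": 0,"dz": 0,"wx": 0,"wy": 0,"wz": 0,"gripper": 1},{"dx": 0.002,"dy": 0,"dz": 0,"wx": 0,"wy": 0,"wz": 0,"gripper": 1},{"dx": 0.0024,"dy": 0,"dz": 0,"wx": 0,"wy": 0,"wz": 0,"gripper": 1},{"dx": 0.0028,"dy": 0,"dz": 0,"wx": 0,"wy": 0,"wz": 0,"gripper": 1},{"dx": 0.0032,"dy": 0,"dz": 0,"wx": 0,"wy": 0,"wz": 0,"gripper": 1}]}}

```text
clock: 21.4
position: [477.7, 40.2, 91.0]
ee_rot: [-0.702, -0.07, 0.706, -0.071]
contact_force: [-2.9, 0.6, 7.5]
gripper_width: -0.2
```

Request:
{"op": "arm_command", "data": {"rows": [{"dx": 0.0004,"dy": 0,"dz": 0,"wx": 0,"wy": 0,"wz": 0,"gripper": 1},{"dx": 0.0007,"dy": 0,"dz": 0,"wx": 0,"wy": 0,"wz": 0,"gripper": 1},{"dx": 0.001,"dy": 0,"dz": 0,"wx": 0,"wy": 0,"wz": 0,"gripper": 1},{"dx": 0.0013,"dy": 0,"dz": 0,"wx": 0,"wy": 0,"wz": 0,"gripper": 1},{"dx": 0.0016,"dy": 0,"dz": 0,"wx": 0,"wy": 0,"wz": 0,"gripper": 1},{"dx": 0.0019,"dy": 0,"dz": 0,"wx": 0,"wy": 0,"wz": 0,"gripper": 1},{"dx": 0.0022,"dy": 0,"dz": 0,"wx": 0,"wy": 0,"wz": 0,"gripper": 1},{"dx": 0.0025,"dy": 0,"dz": 0,"wx": 0,"wy": 0,"wz": 0,"gripper": 1}]}}

```text
clock: 22.2
position: [477.6, 40.2, 89.5]
ee_rot: [-0.702, -0.07, 0.706, -0.071]
contact_force: [-3.3, 1.4, 9.8]
gripper_width: 0.1
```

Request:
{"op": "arm_command", "data": {"rows": [{"dx": 0.0004,"dy": 0,"dz": 0,"wx": 0,"wy": 0,"wz": 0,"gripper": 1},{"dx": 0.0006,"dy": 0,"dz": 0,"wx": 0,"wy": 0,"wz": 0,"gripper": 1},{"dx": 0.0008,"dy": 0,"dz": 0,"wx": 0,"wy": 0,"wz": 0,"gripper": 1},{"dx": 0.001,"dy": 0,"dz": 0,"wx": 0,"wy": 0,"wz": 0,"gripper": 1},{"dx": 0.0012,"dy": 0,"dz": 0,"wx": 0,"wy": 0,"wz": 0,"gripper": 1},{"dx": 0.0014,"dy": 0,"dz": 0,"wx": 0,"wy": 0,"wz": 0,"gripper": 1},{"dx": 0.0016,"dy": 0,"dz": 0,"wx": 0,"wy": 0,"wz": 0,"gripper": 1},{"dx": 0.0018,"dy": 0,"dz": 0,"wx": 0,"wy": 0,"wz": 0,"gripper": 1}]}}

```text
clock: 23.0
position: [477.5, 40.1, 88.8]
ee_rot: [-0.701, -0.07, 0.706, -0.071]
contact_force: [-4.3, 2.1, 12.4]
gripper_width: 0.3
```

```bash
python3 q.py p5; python3 q.py p6
```

```text
t 23.0 p [477.5  40.1  88.8] F [-4.3  2.1 12.4] w 0.3
x [-0.006 -0.003 -1.   ] y [ 0.198 -0.98   0.002] j [ 0.42  0.31 -0.53  0.   -0.74  1.35]
jig tcp [-61.2  -0.1  73.8] Fjig [-3.8  3.  12.4]
t 23.05 p [477.5  40.1  88.8] F [-2.8  1.7 11. ] w 0.1
x [-0.006 -0.003 -1.   ] y [ 0.198 -0.98   0.002] j [ 0.42  0.31 -0.53  0.   -0.74  1.35]
jig tcp [-61.1  -0.1  73.8] Fjig [-2.4  2.2 11. ]
```

View pics/p6.png

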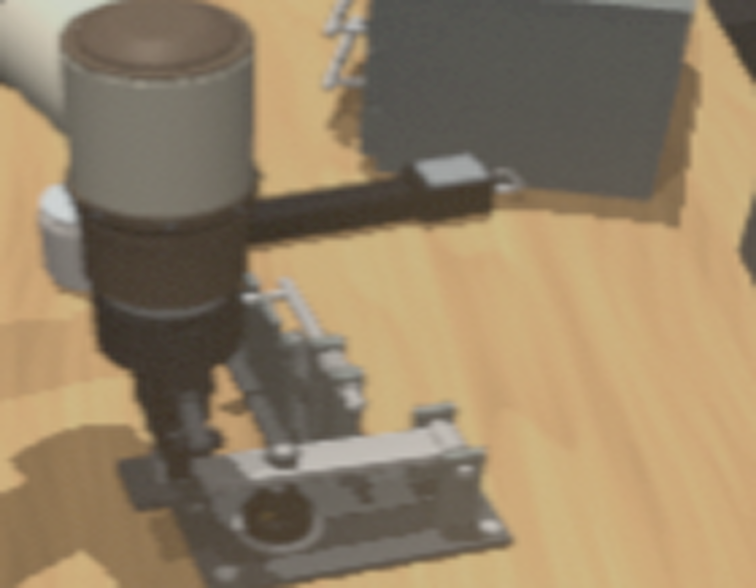

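Request:
{"op": "arm_command", "data": {"rows": [{"dx": 0.0004,"dy": 0,"dz": 0,"wx": 0,"wy": 0,"wz": 0,"gripper": 1},{"dx": 0.0006,"dy": 0,"dz": 0,"wx": 0,"wy": 0,"wz": 0,"gripper": 1},{"dx": 0.0008,"dy": 0,"dz": 0,"wx": 0,"wy": 0,"wz": 0,"gripper": 1},{"dx": 0.001,"dy": 0,"dz": 0,"wx": 0,"wy": 0,"wz": 0,"gripper": 1},{"dx": 0.0012,"dy": 0,"dz": 0,"wx": 0,"wy": 0,"wz": 0,"gripper": 1},{"dx": 0.0014,"dy": 0,"dz": 0,"wx": 0,"wy": 0,"wz": 0,"gripper": 1},{"dx": 0.0015,"dy": 0,"dz": 0,"wx": 0,"wy": 0,"wz": 0,"gripper": 1},{"dx": 0.0016,"dy": 0,"dz": 0,"wx": 0,"wy": 0,"wz": 0,"gripper": 1}]}}

```text
clock: 23.9
position: [477.5, 40.1, 88.4]
ee_rot: [-0.701, -0.07, 0.706, -0.071]
contact_force: [-3.8, 1.8, 12.1]
gripper_width: -0.1
```

```bash
python3 q.py p7
```

```text
t 23.9 p [477.5  40.1  88.4] F [-3.8  1.8 12.1] w -0.1
x [-0.006 -0.003 -1.   ] y [ 0.198 -0.98   0.002] j [ 0.42  0.31 -0.53  0.   -0.74  1.35]
jig tcp [-61.2  -0.1  73.4] Fjig [-3.4  2.6 12.1]
```

Request:
{"op": "arm_command", "data": {"rows": [{"dx": 0.0004,"dy": 0,"dz": 0,"wx": 0,"wy": 0,"wz": 0,"gripper": 1},{"dx": 0.0006,"dy": 0,"dz": 0,"wx": 0,"wy": 0,"wz": 0,"gripper": 1},{"dx": 0.0008,"dy": 0,"dz": 0,"wx": 0,"wy": 0,"wz": 0,"gripper": 1},{"dx": 0.001,"dy": 0,"dz": 0,"wx": 0,"wy": 0,"wz": 0,"gripper": 1},{"dx": 0.0012,"dy": 0,"dz": 0,"wx": 0,"wy": 0,"wz": 0,"gripper": 1},{"dx": 0.0014,"dy": 0,"dz": 0,"wx": 0,"wy": 0,"wz": 0,"gripper": 1},{"dx": 0.0016,"dy": 0,"dz": 0,"wx": 0,"wy": 0,"wz": 0,"gripper": 1},{"dx": 0.0018,"dy": 0,"dz": 0,"wx": 0,"wy": 0,"wz": 0,"gripper": 1}]}}

```text
clock: 24.75
position: [477.4, 40.1, 87.9]
ee_rot: [-0.701, -0.07, 0.706, -0.072]
contact_force: [-3.8, 2.4, 14.4]
gripper_width: -0.1
```

```bash
python3 q.py p8
```

```text
t 24.75 p [477.4  40.1  87.9] F [-3.8  2.4 14.4] w -0.1
x [-0.006 -0.004 -1.   ] y [ 0.199 -0.98   0.002] j [ 0.42  0.31 -0.53  0.   -0.74  1.35]
jig tcp [-61.2  -0.1  72.9] Fjig [-3.3  3.1 14.4]
```

Request:
{"op": "arm_command", "data": {"rows": [{"dx": -0.001,"dy": 0,"dz": 0,"wx": 0,"wy": 0,"wz": 0,"gripper": 1},{"dx": -0.003,"dy": 0,"dz": 0,"wx": 0,"wy": 0,"wz": 0,"gripper": 1},{"dx": -0.008,"dy": 0,"dz": 0,"wx": 0,"wy": 0,"wz": 0,"gripper": 1},{"dx": -0.02,"dy": 0,"dz": 0,"wx": 0,"wy": 0,"wz": 0,"gripper": 1},{"dx": -0.05,"dy": 0,"dz": 0,"wx": 0,"wy": 0,"wz": 0,"gripper": 1},{"dx": -0.08,"dy": 0,"dz": 0.02,"wx": 0,"wy": 0,"wz": 0,"gripper": 1},{"dx": -0.11,"dy": 0,"dz": 0.05,"wx": 0,"wy": 0,"wz": 0,"gripper": 1},{"dx": -0.12,"dy": 0,"dz": 0.09,"wx": 0,"wy": 0,"wz": 0,"gripper": 1}]}}

```text
clock: 25.6
position: [391.4, 23.1, 211.1]
ee_rot: [-0.703, -0.07, 0.704, -0.071]
contact_force: [-0.8, 1.0, 0.6]
gripper_width: -0.1
```

```bash
python3 q.py e; python3 ov.py e2
```

```text
t 25.6 p [391.4  23.1 211.1] F [-0.8  1.   0.6] w -0.1
x [-0.002 -0.002 -1.   ] y [ 0.199 -0.98   0.002] j [ 0.48 -0.01 -0.55  0.   -1.03  1.29]
jig tcp [-148.9    0.3  196.1] Fjig [-0.6  1.2  0.6]
t 25.85 p [390.3  22.7 208.6] F [ 0.2 -0.8 -0.4] w 0.2
x [-0.006 -0.003 -1.   ] y [ 0.199 -0.98   0.002] j [ 0.48 -0.   -0.55  0.   -1.03  1.29]
```

View pics/e2_side.png

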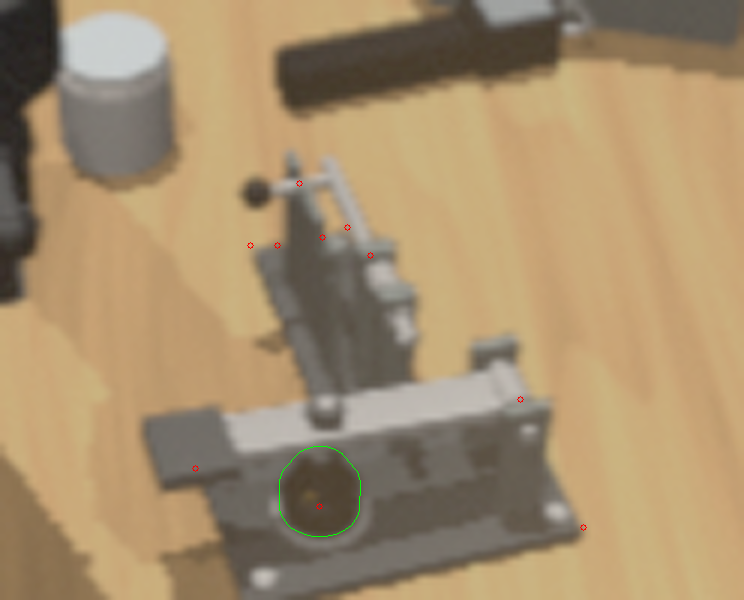

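View pics/e2_top.png

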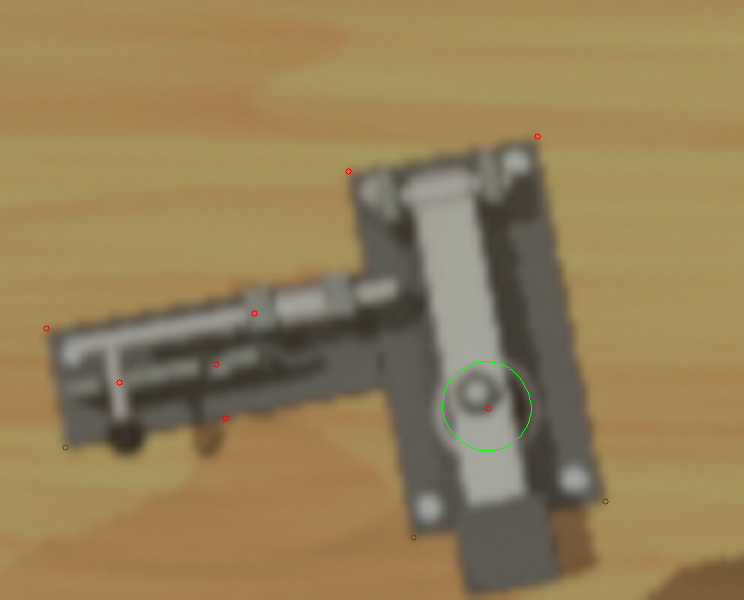

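Run:
```python
from h import *
print(arm.job_done())
```

```text
the job is handed in; nothing more can be done
None
```

I finished all three steps and handed the job in at about 26 s of the 67 s allowed; no verdict was reported.

- **Lampholder:** I picked the larger black one, gripped it by its lower body and released it upright on the anvil. In both cameras it stayed within about 2 mm of the centre, and it had not moved after clamping.
- **Bolt:** I lifted the handle about 0.8 rad, slid the bolt 45 mm to its stop and lowered the handle. In both pictures the knob lies where the handle should be when down in the far notch, to within a pixel.
- **Clamp arm:** I swung it down by its paddle. The drag was about 7.5 N, the foot touched with the paddle about 91 mm above the counter, and I stopped at 14.4 N after about 3 mm more travel. That puts roughly 10–11 N on the foot.

**Less certain:**
- **Foot force:** it is worked out from the paddle force and travel, and I did not measure it again after letting go.
- **Handle lowering:** the tool read up to 37 N vertically because the ball slipped in the fingers, just under the 40 N limit. I let go there and the handle was down.
- **Finger opening:** it read 2–4 mm less than the true widths of both things I gripped. I took that as sensor bias.

I saw nothing else disturbed in the last pictures, which covered only the jig, tin and lamp. I didn't check the race, spacer, gauge or wrench again after picking up the lampholder.

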